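Turn a carton on the packing bench's turning post and seat it against the sprung buffer

TASK

The carton on the packing bench lies with its paper label facing left. Push it against the fixed turning post so that it swings a quarter turn clockwise (seen from above) round the post, then slide it along the guide wall against the sprung end buffer until the buffer gives a few millimetres, and let go: it must rest against the buffer, flush with the wall, label facing away from the robot. The contents are fragile: push gently, never press the buffer in far, do not lift or tip the carton, and leave the other things on the bench where they stand.

Things in the scene. Friction and masses are not known exactly. Their poses are not given: they have to be found in the camera images.
- carton: closed square cardboard carton 120 x 120 mm, 65 mm high, about 0.4 to 0.8 kg, loose on the bench, too wide to grip across. Origin: centre of its underside. Its +x axis points out of the side with the white paper label (which also folds over on to the top), +y along that side, z up. At the start +x points roughly to the robot's left (world +y), within 0.35 rad.
- label (a point): point on the carton's labelled side: in the middle of its width, 60 mm from the carton's centre, 40 mm above its underside.
- post: fixed upright turning post: rubber-sleeved steel pin, 32 mm in diameter, 70 mm high. Origin: centre of its foot. At the start the carton lies 25 to 120 mm clear to its left (+y). Pushed along the guide's -y, the carton meets the post with the half of its right-hand side that is nearer the robot: its centre passes 26 to 46 mm farther from the robot than the post's.
- canister: bystander: red paper canister, 72 mm in diameter, 85 mm high, standing; origin at the centre of its underside. Leave alone.
- tape: bystander: roll of tape lying flat, 90 mm in diameter, 45 mm high; origin at the centre of its underside. Leave alone.
- giftbox: bystander: red gift box 110 x 75 mm, 50 mm high; origin at the centre of its underside. Leave alone.
- lead_in (a point): free end of the guide wall's lead-in, at bench height: from its left end the wall goes on for 45 mm, bent 0.5 rad towards the robot.
- guide: fixed straight aluminium guide wall, 14 mm thick, 40 mm high, right of the post, on the robot's side of the carton's way. Its +x points away from the robot, +y left (yaw within 0.12 rad). Inner face, facing +x: the plane x = -60 mm of this frame, y = -114 to +61 mm; origin on the bench. A carton flush with the wall has its centre at x = 0 here, and its own +x (label) along this +x.
- bracket: fixed aluminium bracket, 90 mm wide, 46 mm high, closing the right end of the guide; axes as the guide's, origin at its foot. It carries a black rubber buffer pad (84 mm wide, 36 mm high, facing +y) on a clamped slide. The slide's setting is not measured: the pad's face stands anywhere from 45 to 85 mm in front (+y) of this origin. Find it by touch.
- buffer_line (a point): point on the bench 45 mm in front of the bracket's origin, the nearest the relaxed pad's face can be. The pad is sprung: it yields towards the bracket by 1 mm for each 2.5 N and bottoms out after 10 mm; keep the carton's force on it under 14 N. Sliding the carton over the bench itself takes 2 to 9 N. Let go and the pad pushes the carton back a little until friction holds it.
There are look-alikes about, which are no part of the job. Leave any blue or red look-alike of the carton alone.

How it is judged:
By the outcome, as a careful person would: the job done as asked, in the order asked, and still so for the second after the job is handed in, with the robot touching nothing.
It also fails if it takes over 72 s, if anything falls off the work surface, if the arm or the gripper's body presses on something with over 40 N, if the wrist force passes 120 N, or if a joint passes its speed limit or range.

ROBOT

A 7-joint arm with a two-finger parallel gripper is mounted at the origin on the work surface. World frame = base frame: x ahead of the robot, y to its left, z up, the work surface at z = 0. Lengths are in m, angles in rad, forces in N, time in s.
With the tool pointing down it reaches from about 0.4 to 0.85 m from the base axis. Payload 4.5 kg.
Tool frame: the origin (TCP) lies on the mounting face of the last link; the fingertips stand 166 mm ahead of it and the grasp point (between the pads) lies 147 mm ahead of it; y points along the fingers, z is the direction in which the jaws open and shut, and the axes are right-handed (so a half turn about y gives the same grasp; the last joint's range is limited). The gripper opens to 88 mm and grips with 3 to 60 N. Pads are 18 mm wide; open, the fingers measure 123 mm over their backs; the gripper's body (75 mm by 187 mm) begins 45 mm behind the grasp point.
Start: joints at [-1.124, 0.689, -0.195, 1.565, 0.157, 0.902, -0.215], TCP at [0.251, 0.573, 0.405] pointing down, gripper open.
Joint ranges: [-3.01, 3.01], [-0.46, 2.08], [-1.47, 1.51], [0.13, 2.56], [-1, 4.14], [0.04, 2.09], [-2.66, 2.66]. Speed limits (rad/s): [2.57, 2.57, 3.14, 3.14, 3.14, 3.14, 3.14].

INTERFACE

Orientations are given as a unit quaternion [x, y, z, w].
In Python, from plant import r gives the robot as it stands.
- The arm moves only by the tool arm_command, never from a script. Its argument "deltas" is a list of rows, each an object of numbers: "dx", "dy", "dz": the shift along the tool's x, y, z each as a share of 1000 mm, from -1 to 1; "wx", "wy", "wz": the turn, a rotation vector about the tool's x, y, z each as a share of 45 degrees, from -1 to 1. In form: [{"dx": .., "dy": .., "dz": .., "wx": .., "wy": .., "wz": ..}, ...]. A call has exactly 5 rows; each row is the pose to reach, as a shift and turn from the pose commanded when the call began, along the tool's axes at that moment; what a row does not reach only later rows make up. A row lasts 1/10 s, in which the tool goes at most 50 mm and 8.59 degrees, less where a joint would pass 70% of its speed; a pose out of reach is approached as far as the arm can. A call with a number of a shift or a turn outside -1 to 1 is refused whole. A call with a gripper value outside its range is refused whole. "claw" is the opening, from -1 (shut) to 1 (fully open), set as the call begins (left out, the last holds). The fingers move at their own pace and stop on an object; "grip_force" is the grip in N (left out, the last holds). Time passes only in rows, so rows that repeat a pose let the fingers close, or fill a call up. It gives the time, the measured TCP pose, the force and the opening at its end, in the units of the state.
- r.get_state(): the state, without advancing time (a new reading comes with each control period).
- r.snapshot(name): name is "scene" or "top"; returns the picture (384x512x3 uint8, red, green, blue); there is no depth.
- r.get_calibration(name): a dict with "vertical_fov" (degrees; the focal length in pixels is half the picture's height over the tangent of half this angle, whatever the lens; pixels are square), "cx", "cy" (the principal point, pixels), "k1" (the pictures are not rectified: a ray, as slopes to the right and down, at radius r is drawn at 1 + k1 r^2 times it, then the intrinsics apply), "R" (3x3) and "t" (3): a world point X has camera coordinates R X + t. Camera axes: x right, y down, z forward; pixel columns grow to the right and rows downward; lengths in m; the calibration is good to about 2 mm. A picture is of the moment at which its call begins. get_calibration takes no time and is no camera call.
- r.finish_job(): hands the job in, once; it reports no verdict.
The state is a dict: "clock": time; "q": joint angles; "qd": joint speeds; "joint_torque": joint torques, N m; "tool_pos": TCP position; "eef_rot": TCP orientation; "contact_force": force on the tool from outside, world axes, zero at the start; "moment": the same for the moment, N m; "opening": opening from 0.0 (shut) to 1.0 (fully open).
Only numpy, scipy, OpenCV 4.12 (cv2) and the standard library are available. Lean on these libraries where they do the work, as an engineer would, in place of code of your own. Each camera call takes 0.05 s, during which the arm holds its last target.

## Working session

There is one attempt and no reset: what is moved stays moved. The work goes in short steps, Python scripts to look and compute and a tool call to move; the robot and the scene stay as the last step left them, time stands still between calls to the robot, and variables do not carry over. Pictures are saved under pics/ and viewed, and the job is handed in when it is done.

Besides the shell and the picture viewer there is one more tool, called as name(argument=value, ...), one argument or row to a line, values as JSON. arm_command: Moves the arm, as the interface text tells. Shift numbers are shares of 1000 mm and turn numbers shares of 45 degrees, none past 1 either way. Its arguments: {"type":"object","properties":{"deltas":{"type":"array","items":{"type":"object","properties":{"dx":{"type":"number","minimum":-1,"maximum":1},"dy":{"type":"number","minimum":-1,"maximum":1},"dz":{"type":"number","minimum":-1,"maximum":1},"wx":{"type":"number","minimum":-1,"maximum":1},"wy":{"type":"number","minimum":-1,"maximum":1},"wz":{"type":"number","minimum":-1,"maximum":1}}}},"claw":{"type":"number"},"grip_force":{"type":"number"}},"required":["deltas"]}

```bash
ls; mkdir -p pics; python3 - <<'E'
from plant import r
import cv2
for n in ("scene","top"):
    im=r.snapshot(n); cv2.imwrite(f"pics/{n}0.png",im[:,:,::-1]); c=r.get_calibration(n); print(n,c)
print(r.get_state())
E
```

```text
pics
scene {'vertical_fov': 53.85966058021747, 'cx': 254.00066464290452, 'cy': 193.9633022879022, 'k1': 0.03167117214275124, 'R': array([[ 0.79637584,  0.60473738,  0.00884436],
       [ 0.40710324, -0.52518308, -0.74729491],
       [-0.44727226,  0.59872817, -0.66443367]]), 't': array([-0.44476022, -0.22302676,  1.32614851])}
top {'vertical_fov': 44.501926349243334, 'cx': 246.92167960269404, 'cy': 186.22612197541523, 'k1': -0.03232998073810845, 'R': array([[ 0.01896098, -0.99980529,  0.00546395],
       [-0.9918293 , -0.01949871, -0.12607318],
       [ 0.12615517, -0.00302883, -0.9920059 ]]), 't': array([-0.0568971 ,  0.56361004,  1.57288617])}
{'clock': 0.1, 'q': array([-1.12418017,  0.68988039, -0.19453786,  1.56621308,  0.15729069,
        0.90251601, -0.21509132]), 'qd': array([-1.59906592e-04, -2.40533573e-03, -1.87733969e-03, -3.16343278e-03,
        9.39652599e-04,  8.07600001e-05,  3.94468869e-04]), 'joint_torque': array([-3.88059460e-03, -5.28496385e+01, -1.27167284e+00, -1.53834683e+01,
       -5.25644724e-02,  1.99900445e-03,  4.39202825e-05]), 'tool_pos': array([0.25064153, 0.57222532, 0.40400996]), 'eef_rot': array([ 0.69267263, -0.14496905,  0.14480561, -0.69153448]), 'contact_force': array([-0.36391953,  0.17259145,  0.51941199]), 'moment': array([ 0.04703472, -0.03922977, -0.03826084]), 'opening': 0.9978620522339897}
```

View pics/scene0.png

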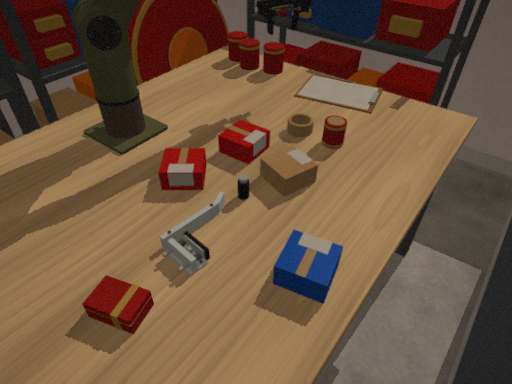

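View pics/top0.png

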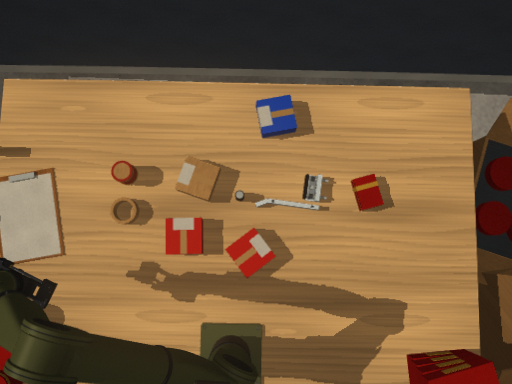

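```bash
python3 - <<'E'
import cv2
im=cv2.imread("pics/top0.png")
cv2.imwrite("pics/topc.png",cv2.resize(im[100:290,120:390],None,fx=2.9,fy=2.9,interpolation=cv2.INTER_CUBIC))
E
```

```text
(no output)
```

View pics/topc.png

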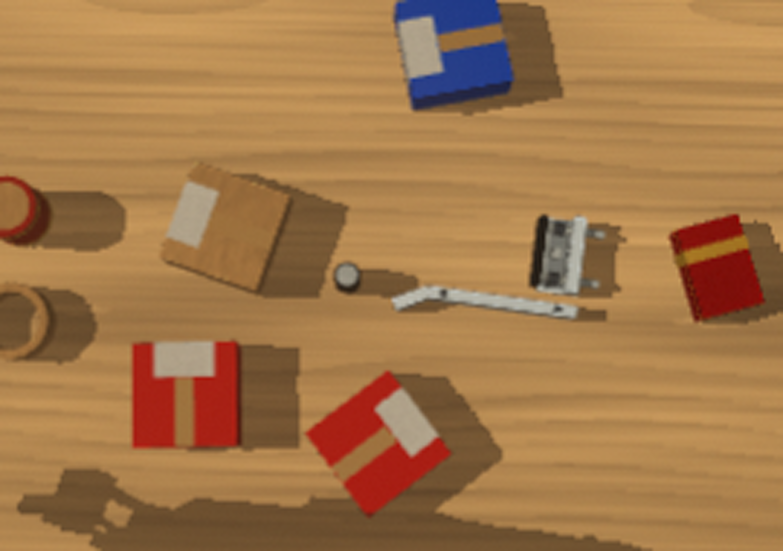

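The carton (kraft brown) is at about (198,178) in the top view with its label left, the post at (240,196), the guide from (257,204) to (319,208), and the bracket at (314,187). Next I'll enlarge the key parts.

```bash
cat > h.py <<'E'
import numpy as np, cv2
from plant import r
def cal(n):
    c=r.get_calibration(n); f=192/np.tan(np.radians(c["vertical_fov"]/2))
    return c,f
def p2w(n,u,v,z):
    c,f=cal(n); d=np.array([(u-c["cx"])/f,(v-c["cy"])/f]); s=d.copy()
    for _ in range(20): s=d/(1+c["k1"]*(s@s))
    R=np.array(c["R"]);t=np.array(c["t"]); o=-R.T@t; ray=R.T@np.array([s[0],s[1],1])
    return o+ray*(z-o[2])/ray[2]
def w2p(n,X):
    c,f=cal(n); p=np.array(c["R"])@np.array(X)+c["t"]; s=p[:2]/p[2]; s=s*(1+c["k1"]*(s@s))
    return np.array([c["cx"]+f*s[0],c["cy"]+f*s[1]])
def crop(n,name,u0,v0,w,h,k):
    im=cv2.imread(f"pics/{n}.png"); c=cv2.resize(im[v0:v0+h,u0:u0+w],None,fx=k,fy=k,interpolation=cv2.INTER_CUBIC)
    for i in range(0,w,5): cv2.line(c,(i*k,0),(i*k,6 if i%10 else 12),(255,0,255),1); (i%10==0) and cv2.putText(c,str(u0+i),(i*k,24),0,.4,(255,0,255),1)
    for i in range(0,h,5): cv2.line(c,(0,i*k),(6 if i%10 else 12,i*k),(255,0,255),1); (i%10==0) and cv2.putText(c,str(v0+i),(14,i*k+4),0,.4,(255,0,255),1)
    cv2.imwrite(f"pics/{name}.png",c)
E
python3 - <<'E'
from h import *
crop("top0","a1",170,150,80,60,10)
crop("top0","a2",250,165,80,55,10)
E
```

```text
(no output)
```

View pics/a1.png

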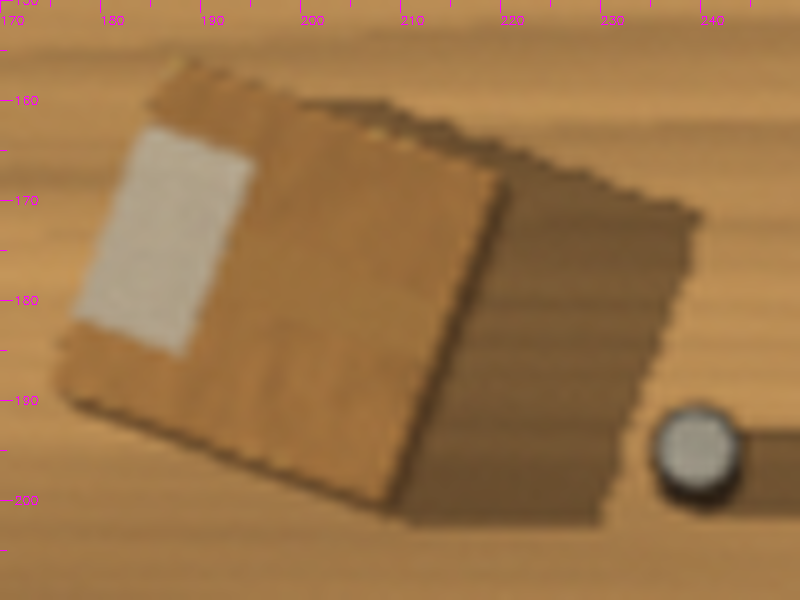

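View pics/a2.png

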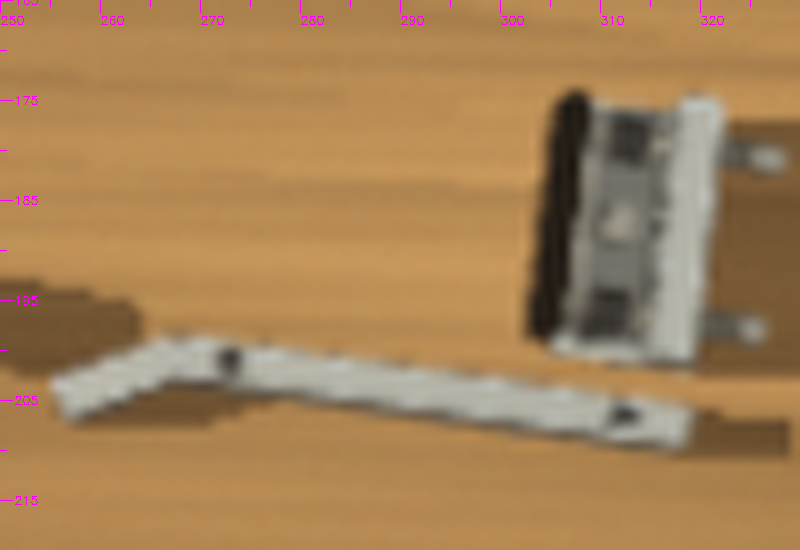

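```bash
python3 - <<'E'
from h import *
P=[p2w("top",u,v,.065) for u,v in [(187.3,155.8),(219.5,167.5),(208.5,200.5),(175.5,189)]]
print(np.round(P,4)); c=np.mean(P,0);print("carton",c, [np.linalg.norm(P[i]-P[i-1]) for i in range(4)])
d=(P[0]+P[3]-P[1]-P[2]); print("label yaw",np.degrees(np.arctan2(d[1],d[0])))
post=p2w("top",239.3,194.7,.07); print("post",post)
a=p2w("top",269.5,199,.04); b=p2w("top",319,205.8,.04); print("wall inner",a,b,np.linalg.norm(a-b))
e=p2w("top",254.8,203.2,.04);print("lead end",e)
u=(a-b)/np.linalg.norm(a-b); yaw=np.arctan2(-u[0],u[1]);print("yaw",yaw)
X=np.array([u[1],-u[0],0]); g=b+u*.114+X*.06; g2=a-u*.061+X*.06; print("guide origin",g,g2)
pf=[p2w("top",305.5,175,.036),p2w("top",302.5,198.5,.036)]; print("pad",pf)
for n,p in dict(p=post,c=c,f1=pf[0],f2=pf[1]).items(): q=p-g; print(n,q@X,q@u)
br=[p2w("top",322,175,.046),p2w("top",319.5,201,.046)];print("br back",br,[((k-g)@X,(k-g)@u) for k in br])
for z,p in [(.065,k) for k in P]+[(.07,post),(.04,a),(.04,b),(.04,e)]:
    print(np.round(w2p("scene",p),1))
E
```

```text
[[0.661  0.1583 0.065 ]
 [0.6229 0.048  0.065 ]
 [0.5101 0.0819 0.065 ]
 [0.5468 0.194  0.065 ]]
carton [0.58519623 0.12057131 0.065     ] [np.float64(0.1196442265696943), np.float64(0.116694290170327), np.float64(0.11774238633047583), np.float64(0.11792714512175856)]
label yaw 71.43464729482389
post [ 0.53117406 -0.02093992  0.07      ]
wall inner [ 0.52170373 -0.12376818  0.04      ] [ 0.50169375 -0.29276783  0.04      ] 0.1701801499737811
lead end [ 0.50636884 -0.07390842  0.04      ]
yaw -0.11785382383092874
guide origin [ 0.5746818  -0.18661349  0.04      ] [ 0.57411508 -0.19139991  0.04      ]
pad [array([ 0.60749177, -0.24687077,  0.036     ]), array([ 0.52600973, -0.23685655,  0.036     ])]
p -0.06268603245820978 0.15940864897096424
c -0.025677655264341483 0.3062902422523842
f1 0.039667502144492245 -0.05598146038782361
f2 -0.042426810923913795 -0.05561745495543798
br back [array([ 0.60708332, -0.30214582,  0.046     ]), array([ 0.51755862, -0.2935232 ,  0.046     ])] [(np.float64(0.045761189741686185), np.float64(-0.11092110698577026)), (np.float64(-0.04415635817916437), np.float64(-0.11288472257028431))]
[316.2 164. ]
[283.6 178.1]
[258.  157.3]
[289.6 144.5]
[241.6 176.3]
[214.4 203.3]
[160.6 238.2]
[222.5 191. ]
```

```bash
python3 - <<'E'
from h import *
crop("scene0","a3",150,135,170,140,4)
E
```

```text
(no output)
```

View pics/a3.png

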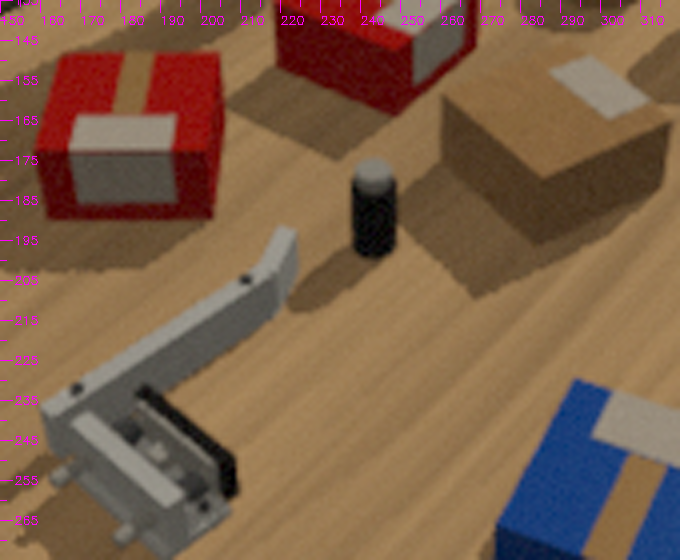

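```bash
cat >> h.py <<'E'
from scipy.spatial.transform import Rotation as Ro
G=np.array([0.5744,-0.189]); GY=-0.118
GX=np.array([np.cos(GY),np.sin(GY)]); GU=np.array([-GX[1],GX[0]])
def g2w(x,y): return G+x*GX+y*GU
def w2g(p): q=np.array(p[:2])-G; return np.array([q@GX,q@GU])
def st():
    s=r.get_state(); R=Ro.from_quat(s["eef_rot"]).as_matrix(); tip=s["tool_pos"]+.166*R[:,1]
    return s,R,tip
def show():
    s,R,tip=st(); z=R[:,2]; print("t",round(s["clock"],2),"tip",np.round(tip,4),"g",np.round(w2g(tip),4),"yawz world",round(np.degrees(np.arctan2(z[1],z[0])),2),"guide",round(np.degrees(np.arctan2(z[1],z[0])-GY),2),"F",np.round(s["contact_force"],1),"op",round(s["opening"],2),"q",np.round(s["q"],2))
def plan(xy,z,yawg):
    "tip target world xy, height z, yaw of tool z-axis in guide frame degrees (mod 180)"
    s,R,tip=st(); yw=np.radians(yawg)+GY; zc=np.arctan2(R[1,2],R[0,2]); d=(yw-zc+np.pi/2)%np.pi-np.pi/2
    yw=zc+d
    zt=np.array([np.cos(yw),np.sin(yw),0]); yt=np.array([0,0,-1.]); Rt=np.c_[np.cross(yt,zt),yt,zt]
    T=np.array([xy[0],xy[1],z])-.166*yt
    dl=R.T@(T-s["tool_pos"]); w=Ro.from_matrix(R.T@Rt).as_rotvec()/np.radians(45)
    print("dx,dy,dz",np.round(dl,4),"w",np.round(w,4),"steps",np.linalg.norm(dl)/.05,np.degrees(np.linalg.norm(w*np.pi/4))/8.59)
E
python3 - <<'E'
from h import *
show(); print(st()[1])
l=np.array([np.cos(np.radians(71.4)),np.sin(np.radians(71.4))]); c=np.array([.5852,.1206])
print(c+l*.09)
plan(c+l*.09,.16,-18.6+6.76)
print("canister",p2w("top",123,171,.085),"tape",p2w("top",124.5,210,.045))
E
```

```text
t 0.1 tip [0.2505 0.572  0.238 ] g [-0.4112  0.7176] yawz world 66.35 guide 73.11 F [-0.4  0.2  0.5] op 1.0 q [-1.12  0.69 -0.19  1.57  0.16  0.9  -0.22]
[[ 9.16030622e-01 -5.56031635e-04  4.01107954e-01]
 [-4.01108326e-01 -1.52806612e-03  9.16029353e-01]
 [ 1.03578177e-04 -9.99998678e-01 -1.62278428e-03]]
[0.61390634 0.20589916]
dx,dy,dz [ 0.4797  0.0784 -0.1897] w [1.6000e-03 1.8879e+00 1.6000e-03] steps 10.435357831876592 9.88980847820988
canister [0.60145601 0.36881123 0.085     ] tape [0.47406924 0.36734071 0.045     ]
```

arm_command(
  deltas=[
    {"dx":0.048,"dy":0,"dz":-0.019,"wy":0.19},
    {"dx":0.096,"dy":0.0,"dz":-0.038,"wy":0.38},
    {"dx":0.144,"dy":0.0,"dz":-0.057,"wy":0.57},
    {"dx":0.192,"dy":0.0,"dz":-0.076,"wy":0.76},
    {"dx":0.24,"dy":0.0,"dz":-0.095,"wy":0.95},
  ],
  claw=0.2,
)

```text
invalid input at $.deltas[0]: expected keys dx, dy, dz, wx, wy, wz
```

```bash
python3 - <<'E'
from h import *
show(); plan([.6139,.2059],.13,-11.84)
E
```

```text
t 0.1 tip [0.2505 0.572  0.238 ] g [-0.4112  0.7176] yawz world 66.35 guide 73.11 F [-0.4  0.2  0.5] op 1.0 q [-1.12  0.69 -0.19  1.57  0.16  0.9  -0.22]
dx,dy,dz [ 0.4797  0.1084 -0.1897] w [1.6000e-03 1.8879e+00 1.6000e-03] steps 10.541671746823585 9.88980847820988
```

arm_command(
  deltas=[
    {"dx":0.048,"dy":0,"dz":-0.019,"wx":0,"wy":0.19,"wz":0},
    {"dx":0.096,"dy":0,"dz":-0.038,"wx":0,"wy":0.38,"wz":0},
    {"dx":0.144,"dy":0,"dz":-0.057,"wx":0,"wy":0.57,"wz":0},
    {"dx":0.192,"dy":0,"dz":-0.076,"wx":0,"wy":0.76,"wz":0},
    {"dx":0.24,"dy":0,"dz":-0.095,"wx":0,"wy":0.95,"wz":0},
  ],
  claw=0.2,
)

```text
clock: 0.6
tool_pos: [0.4278, 0.3933, 0.4045]
eef_rot: [0.591, -0.389, 0.389, -0.59]
contact_force: [0.6, 0.4, 0.1]
opening: 0.602
```

```bash
python3 - <<'E'
from h import *
show(); plan([.6139,.2059],.13,-11.84)
E
```

```text
t 0.6 tip [0.4277 0.3933 0.2385] g [-0.2142  0.5609] yawz world 23.26 guide 30.02 F [0.6 0.4 0.1] op 0.6 q [-0.82  0.63 -0.01  1.71  0.01  0.81 -0.42]
dx,dy,dz [0.2457 0.1085 0.097 ] w [5.000e-04 9.302e-01 3.000e-04] steps 5.711322375875564 4.8731160304354075
```

arm_command(
  deltas=[
    {"dx":0.04,"dy":0,"dz":0.015,"wx":0,"wy":0.18,"wz":0},
    {"dx":0.085,"dy":0,"dz":0.035,"wx":0,"wy":0.37,"wz":0},
    {"dx":0.13,"dy":0.01,"dz":0.05,"wx":0,"wy":0.56,"wz":0},
    {"dx":0.17,"dy":0.02,"dz":0.065,"wx":0,"wy":0.74,"wz":0},
    {"dx":0.21,"dy":0.04,"dz":0.085,"wx":0,"wy":0.92,"wz":0},
  ],
)

```text
clock: 1.1
tool_pos: [0.5899, 0.235, 0.3653]
eef_rot: [0.414, -0.573, 0.573, -0.416]
contact_force: [0.5, 0.6, 0.3]
opening: 0.601
```

```bash
python3 - <<'E'
from h import *
show(); plan([.6139,.2059],.08,-11.84)
E
```

```text
t 1.1 tip [0.5901 0.2352 0.1993] g [-0.0343  0.4231] yawz world -18.15 guide -11.38 F [0.5 0.6 0.3] op 0.6 q [-0.54  0.75  0.17  1.59 -0.16  0.82 -0.62]
dx,dy,dz [0.0204 0.1193 0.0318] w [-0.0015  0.0101 -0.0017] steps 2.5019564917722907 0.054332294826751115
```

arm_command(
  deltas=[
    {"dx":0.02,"dy":0.03,"dz":0.03,"wx":0,"wy":0.01,"wz":0},
    {"dx":0.02,"dy":0.07,"dz":0.032,"wx":0,"wy":0.01,"wz":0},
    {"dx":0.02,"dy":0.11,"dz":0.032,"wx":0,"wy":0.01,"wz":0},
    {"dx":0.02,"dy":0.15,"dz":0.032,"wx":0,"wy":0.01,"wz":0},
    {"dx":0.02,"dy":0.175,"dz":0.032,"wx":0,"wy":0.01,"wz":0},
  ],
)

```text
clock: 1.6
tool_pos: [0.6117, 0.2074, 0.1862]
eef_rot: [-0.416, 0.574, -0.572, 0.413]
contact_force: [-0.9, -0.2, -0.4]
opening: 0.601
```

```bash
python3 - <<'E'
from h import *
show(); plan(g2w(-.0257+.006,.306-.147+.07+.073),.022,-11.84)
c=r.snapshot("top"); cv2.imwrite("pics/t1.png",c[:,:,::-1]); crop("t1","t1c",150,130,100,75,8)
E
```

```text
t 1.6 tip [0.611  0.2072 0.0202] g [-0.0103  0.3978] yawz world -18.25 guide -11.49 F [-0.9 -0.2 -0.4] op 0.6 q [-0.46  1.01  0.11  1.63 -0.19  0.52 -0.55]
dx,dy,dz [ 0.0961 -0.0016  0.0092] w [0.0051 0.0077 0.0033] steps 1.9317248691286064 0.0514293389386056
```

View pics/t1c.png

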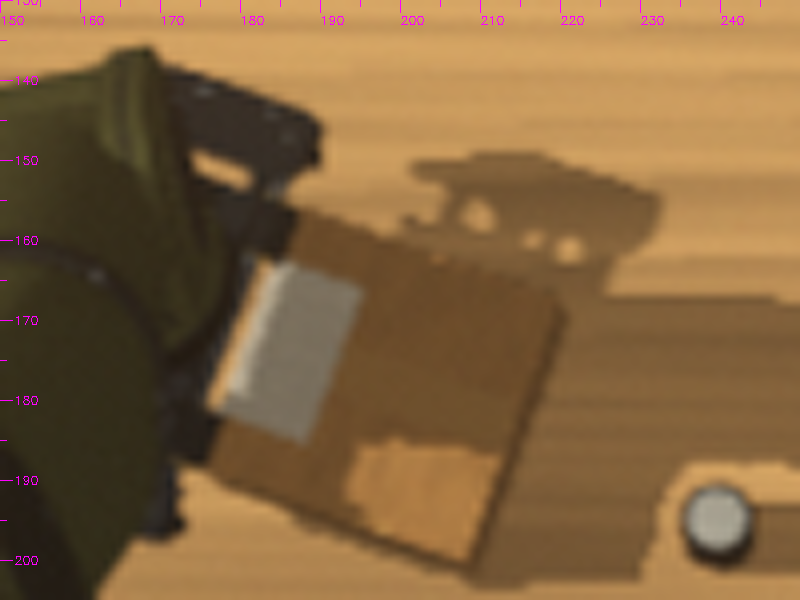

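arm_command(
  deltas=[
    {"dx":0.008,"dy":0,"dz":0.0015,"wx":0,"wy":0,"wz":0},
    {"dx":0.016,"dy":-0.001,"dz":0.003,"wx":0,"wy":0,"wz":0},
    {"dx":0.023,"dy":-0.002,"dz":0.0045,"wx":0,"wy":0,"wz":0},
    {"dx":0.029,"dy":-0.002,"dz":0.006,"wx":0,"wy":0,"wz":0},
    {"dx":0.035,"dy":-0.002,"dz":0.007,"wx":0,"wy":0,"wz":0},
  ],
)

```text
clock: 2.15
tool_pos: [0.6097, 0.1734, 0.1937]
eef_rot: [-0.413, 0.573, -0.573, 0.416]
contact_force: [0.3, 6.0, 4.4]
opening: 0.601
```

arm_command(
  deltas=[
    {"dx":0.008,"dy":0,"dz":0.0015,"wx":0,"wy":0,"wz":0},
    {"dx":0.016,"dy":0,"dz":0.003,"wx":0,"wy":0,"wz":0},
    {"dx":0.023,"dy":0,"dz":0.0045,"wx":0,"wy":0,"wz":0},
    {"dx":0.029,"dy":0,"dz":0.006,"wx":0,"wy":0,"wz":0},
    {"dx":0.035,"dy":0,"dz":0.007,"wx":0,"wy":0,"wz":0},
  ],
)

```text
clock: 2.65
tool_pos: [0.6051, 0.1376, 0.1929]
eef_rot: [-0.413, 0.573, -0.573, 0.416]
contact_force: [0.6, 5.0, 4.5]
opening: 0.598
```

```bash
python3 - <<'E'
from h import *
show(); plan(g2w(-.0116,.2966),.022,-11.84)
c=r.snapshot("top"); cv2.imwrite("pics/t2.png",c[:,:,::-1]); crop("t2","t2c",170,130,100,75,8)
E
```

```text
t 2.65 tip [0.6055 0.138  0.0269] g [-0.0076  0.3284] yawz world -18.21 guide -11.45 F [0.6 5.  4.5] op 0.6 q [-0.34  0.98  0.09  1.71 -0.17  0.45 -0.47]
dx,dy,dz [0.0314 0.0048 0.0027] w [-0.0024  0.0087 -0.0039] steps 0.6383693258191833 0.051651170723423796
```

View pics/t2c.png

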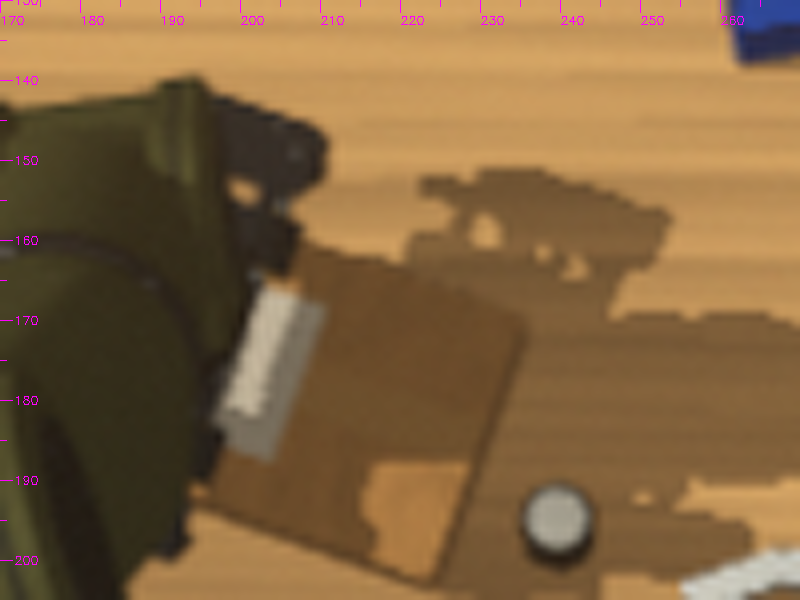

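arm_command(
  deltas=[
    {"dx":0.005,"dy":0.001,"dz":0.001,"wx":0,"wy":0,"wz":0},
    {"dx":0.01,"dy":0.002,"dz":0.002,"wx":0,"wy":0,"wz":0},
    {"dx":0.015,"dy":0.003,"dz":0.003,"wx":0,"wy":0,"wz":0},
    {"dx":0.02,"dy":0.004,"dz":0.003,"wx":0,"wy":0,"wz":0},
    {"dx":0.025,"dy":0.005,"dz":0.003,"wx":0,"wy":0,"wz":0},
  ],
)

```text
clock: 3.2
tool_pos: [0.6003, 0.113, 0.1876]
eef_rot: [0.413, -0.573, 0.573, -0.416]
contact_force: [1.8, 5.3, 3.6]
opening: 0.601
```

```bash
python3 - <<'E'
from h import *
show(); plan(g2w(-.0116,.2966),.022,-11.84)
c=r.snapshot("top"); cv2.imwrite("pics/t3.png",c[:,:,::-1]); crop("t3","t3c",170,130,100,75,8)
c=r.snapshot("scene"); cv2.imwrite("pics/s3.png",c[:,:,::-1]); crop("s3","s3c",180,90,150,120,5)
E
```

```text
t 3.2 tip [0.6008 0.1134 0.0216] g [-0.0094  0.3034] yawz world -18.19 guide -11.43 F [1.8 5.3 3.6] op 0.6 q [-0.3   0.98  0.07  1.74 -0.16  0.42 -0.44]
dx,dy,dz [ 0.0066 -0.0004 -0.0004] w [-0.0031  0.0092 -0.0037] steps 0.13269484927151884 0.05419043665324395
```

View pics/t3c.png

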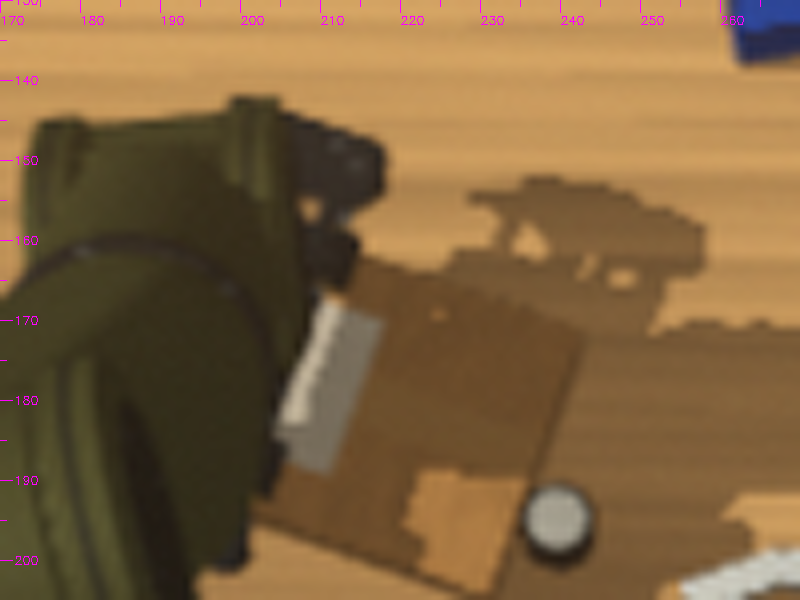

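View pics/s3c.png

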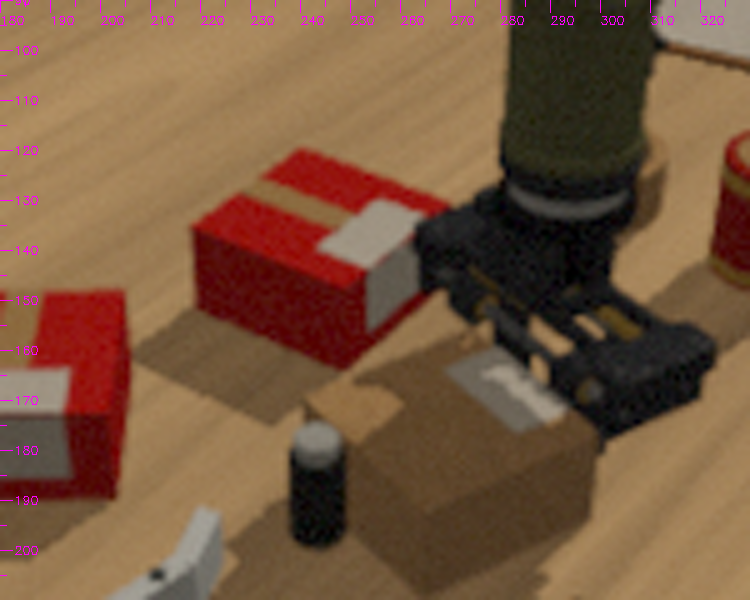

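```bash
cat >> h.py <<'E'
PG=np.array([-.062,.1595])
def pose(phi,s,gap=0):
    "carton centre in guide frame"
    f=np.radians(phi); l=np.array([np.cos(f),np.sin(f)]); t=np.array([-l[1],l[0]])
    return PG+(.076+gap)*l-s*t,l,t
def corners(cg,phi):
    f=np.radians(phi); l=np.array([np.cos(f),np.sin(f)]); t=np.array([-l[1],l[0]])
    return [cg+.06*(a*l+b*t) for a,b in((1,-1),(-1,-1),(-1,1),(1,1))]
def overlay(name,out,cg,phi,box,k,cam="top"):
    im=cv2.imread(f"pics/{name}.png"); u0,v0,w,h=box
    c=cv2.resize(im[v0:v0+h,u0:u0+w],None,fx=k,fy=k,interpolation=cv2.INTER_CUBIC)
    pts=np.array([w2p(cam,[*g2w(*q),.065]) for q in corners(cg,phi)])
    pts=((pts-[u0,v0]+.5)*k).astype(int); cv2.polylines(c,[pts],True,(255,0,255),1); cv2.imwrite(f"pics/{out}.png",c)
E
python3 - <<'E'
from h import *
P=[p2w("top",u,v,.065) for u,v in [(213.5,162),(242.5,171.8),(231,204.5),(201,194.5)]]
g=np.array([w2g(p) for p in P]); print(g,g.mean(0),[np.linalg.norm(g[i]-g[i-1]) for i in range(4)])
e=g[1]-g[2]; print("phi from right edge",np.degrees(np.arctan2(e[1],e[0]))+90)
c0,l,t=pose(78.2,.02); s,R,tip=st(); c=w2g(tip)-.069*l-0*t; print("c from tip",c); rel=PG-c; print("post rel l,t",rel@l,rel@t)
overlay("t3","o3",c,78.2,(170,130,100,75),8)
E
```

```text
[[ 0.03614939  0.26392476]
 [ 0.01636267  0.16200445]
 [-0.09867618  0.18488643]
 [-0.07914932  0.28938219]] [-0.03132836  0.22504946] [np.float64(0.11807570768265645), np.float64(0.10382323051575297), np.float64(0.1172924550148942), np.float64(0.10630457667742549)]
phi from right edge 78.75032213967248
c from tip [-0.02331936  0.2357419 ]
post rel l,t -0.08254074580272408 0.022272054807866874
```

View pics/o3.png

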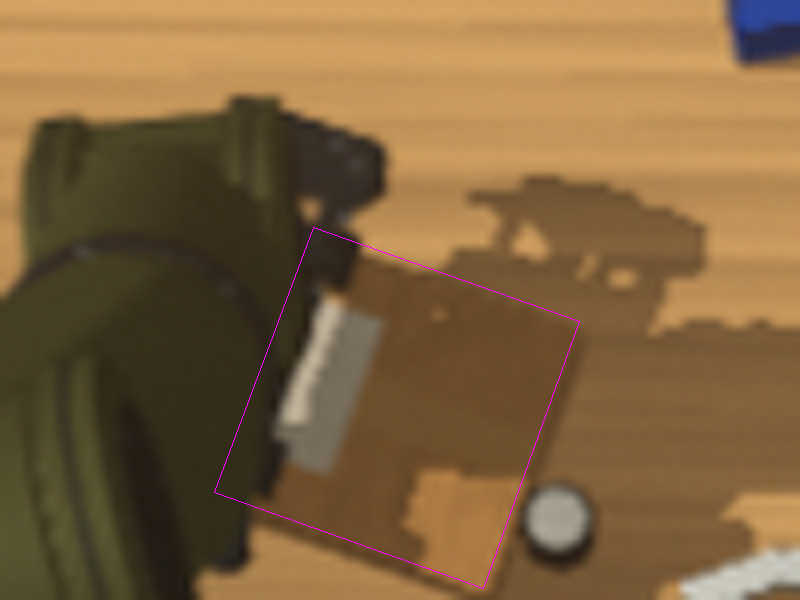

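arm_command(
  deltas=[
    {"dx":0.002,"dy":0.0,"dz":0.0,"wx":0,"wy":0,"wz":0},
    {"dx":0.004,"dy":0,"dz":0.0,"wx":0,"wy":0,"wz":0},
    {"dx":0.0055,"dy":0,"dz":0.001,"wx":0,"wy":0,"wz":0},
    {"dx":0.007,"dy":0,"dz":0.001,"wx":0,"wy":0.01,"wz":0},
    {"dx":0.008,"dy":0,"dz":0.001,"wx":0,"wy":0.02,"wz":0},
  ],
)

```text
clock: 3.8
tool_pos: [0.6006, 0.111, 0.188]
eef_rot: [-0.406, 0.576, -0.574, 0.416]
contact_force: [8.8, 15.4, -1.0]
opening: 0.602
```

```bash
python3 - <<'E'
from h import *
show(); 
c=r.snapshot("top"); cv2.imwrite("pics/t4.png",c[:,:,::-1]); c,l,t=pose(78.2,.022,0); overlay("t4","o4",c,78.2,(170,130,100,75),8)
E
```

```text
t 3.8 tip [0.6022 0.1128 0.022 ] g [-0.0079  0.3029] yawz world -18.86 guide -12.1 F [ 8.8 15.4 -1. ] op 0.6 q [-0.29  0.98  0.07  1.75 -0.16  0.41 -0.44]
```

View pics/o4.png

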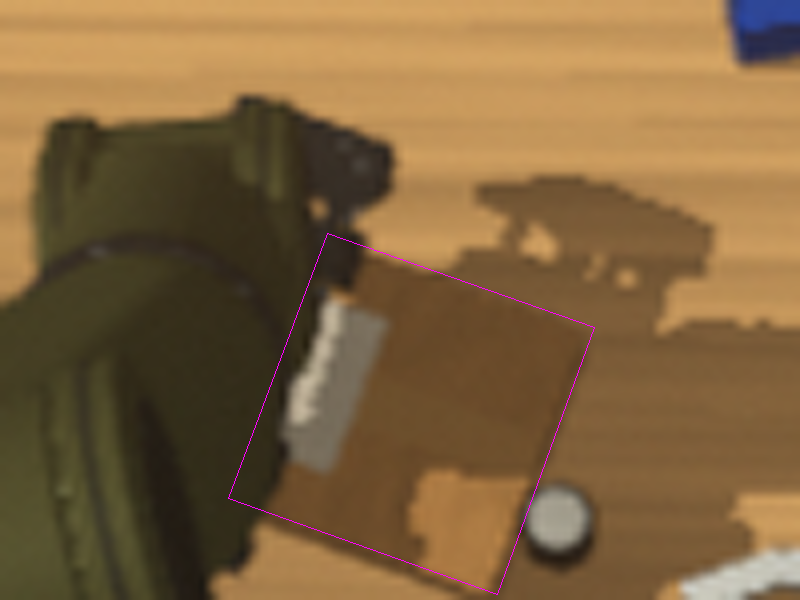

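arm_command(
  deltas=[
    {"dx":-0.01,"dy":0.0,"dz":0.0,"wx":0,"wy":0,"wz":0},
    {"dx":-0.025,"dy":0,"dz":0.0,"wx":0,"wy":0,"wz":0},
    {"dx":-0.05,"dy":-0.01,"dz":0.0,"wx":0,"wy":0,"wz":0},
    {"dx":-0.08,"dy":-0.05,"dz":0.0,"wx":0,"wy":0,"wz":0},
    {"dx":-0.1,"dy":-0.09,"dz":0.0,"wx":0,"wy":0,"wz":0},
  ],
  claw=1,
)

```text
clock: 4.35
tool_pos: [0.6303, 0.2003, 0.2766]
eef_rot: [-0.411, 0.576, -0.576, 0.409]
contact_force: [1.4, 0.5, 0.3]
opening: 0.996
```

```bash
sed -i 's/^G=.*; GY/G=np.array([0.576,-.1874]); GY/' h.py; python3 - <<'E'
from h import *
show(); 
c=r.snapshot("top"); cv2.imwrite("pics/t5.png",c[:,:,::-1]); c,l,t=pose(78.2,.022,0); overlay("t5","o5",c,78.2,(170,130,100,75),8)
E
```

```text
t 4.35 tip [0.6298 0.2001 0.1106] g [0.0078 0.3911] yawz world -19.1 guide -12.34 F [1.4 0.5 0.3] op 1.0 q [-0.45  0.9   0.15  1.56 -0.18  0.7  -0.56]
```

View pics/o5.png

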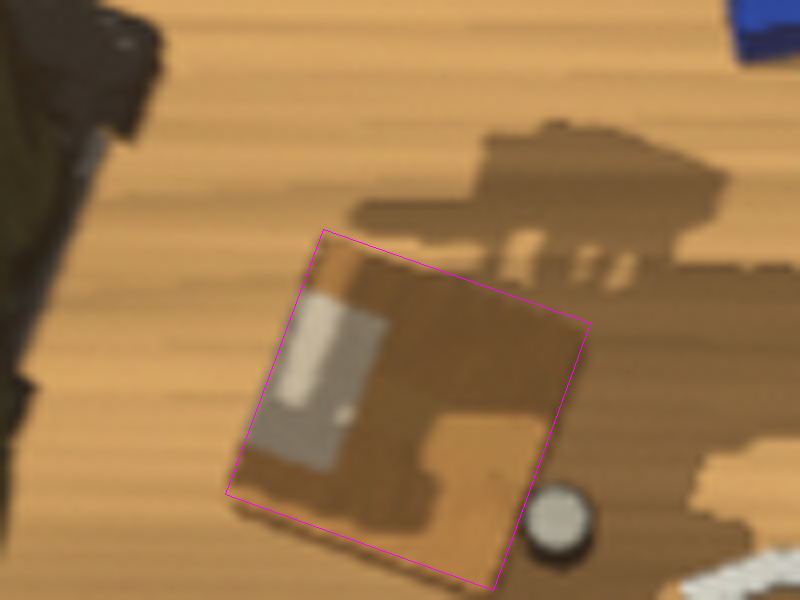

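```bash
cat >> h.py <<'E'
def strad(phi,s,gap,ml,mt,z,al=24):
    c,l,t=pose(phi,s,gap); M=c+(.0503+ml)*l+(.0234+mt)*t; print("M",M,"c",c); plan(g2w(*M),z,phi-90+al)
E
python3 - <<'E'
from h import *
strad(78.2,.020,0,.004,.004,.10)
c,l,t=pose(78.2,.02); print(g2w(*(c+.024*l+.085*t)))
for u,v in [(165,218),(203,218),(203,255),(227,246),(254,230)]: print(p2w("top",u,v,.065))
E
```

```text
M [-0.04259778  0.28855969] c [-0.02688095  0.229804  ]
dx,dy,dz [ 0.1165  0.017  -0.0298] w [-0.0125 -0.541  -0.0092] steps 2.429417378151352 2.83548479465133
[0.50342067 0.09377878]
[0.44865076 0.22539676 0.065     ]
[0.45117148 0.09856923 0.065     ]
[0.32893489 0.09488749 0.065     ]
[0.36001735 0.01628508 0.065     ]
[ 0.41457054 -0.07224574  0.065     ]
```

arm_command(
  deltas=[
    {"dx":0.025,"dy":0.0,"dz":-0.005,"wx":0,"wy":-0.12,"wz":0},
    {"dx":0.055,"dy":0,"dz":-0.012,"wx":0,"wy":-0.26,"wz":0},
    {"dx":0.085,"dy":0.0,"dz":-0.02,"wx":0,"wy":-0.4,"wz":0},
    {"dx":0.105,"dy":0,"dz":-0.027,"wx":0,"wy":-0.5,"wz":0},
    {"dx":0.1165,"dy":0.0,"dz":-0.03,"wx":0,"wy":-0.54,"wz":0},
  ],
)

```text
clock: 4.9
tool_pos: [0.5626, 0.0954, 0.2764]
eef_rot: [0.523, -0.477, 0.477, -0.52]
contact_force: [-0.1, 0.7, 0.3]
opening: 0.999
```

```bash
python3 - <<'E'
from h import *
show();strad(78.2,.020,0,.004,.004,.022)
E
```

```text
t 4.9 tip [0.562  0.0949 0.1104] g [-0.0471  0.2787] yawz world 5.11 guide 11.87 F [-0.1  0.7  0.3] op 1.0 q [-0.25  0.8   0.01  1.84 -0.    0.5  -0.16]
M [-0.04259778  0.28855969] c [-0.02688095  0.229804  ]
dx,dy,dz [-0.0085  0.0883  0.0062] w [ 0.0044 -0.0074  0.0038] steps 1.778846999932692 0.04895931154782236
```

arm_command(
  deltas=[
    {"dx":-0.004,"dy":0.0,"dz":0.003,"wx":0,"wy":0,"wz":0},
    {"dx":-0.008,"dy":0,"dz":0.006,"wx":0,"wy":0,"wz":0},
    {"dx":-0.008,"dy":0.01,"dz":0.006,"wx":0,"wy":0,"wz":0},
    {"dx":-0.008,"dy":0.02,"dz":0.006,"wx":0,"wy":0,"wz":0},
    {"dx":-0.008,"dy":0.02,"dz":0.006,"wx":0,"wy":0.0,"wz":0},
  ],
)

```text
clock: 5.4
tool_pos: [0.5687, 0.1076, 0.2547]
eef_rot: [0.523, -0.478, 0.476, -0.521]
contact_force: [-1.0, -0.2, -0.0]
opening: 0.998
```

```bash
python3 - <<'E'
from h import *
show();strad(78.2,.020,0,.004,.004,.022)
E
```

```text
t 5.4 tip [0.5682 0.1074 0.0887] g [-0.0425  0.2919] yawz world 5.2 guide 11.96 F [-1.  -0.2 -0. ] op 1.0 q [-0.27  0.84  0.01  1.83 -0.01  0.48 -0.17]
M [-0.04259778  0.28855969] c [-0.02688095  0.229804  ]
dx,dy,dz [ 0.0033  0.0667 -0.0011] w [ 0.0044 -0.0053  0.0006] steps 1.3352241881686389 0.03632009394571133
```

arm_command(
  deltas=[
    {"dx":0.001,"dy":0.012,"dz":0,"wx":0,"wy":0,"wz":0},
    {"dx":0.001,"dy":0.028,"dz":0,"wx":0,"wy":0,"wz":0},
    {"dx":0.001,"dy":0.046,"dz":0,"wx":0,"wy":0,"wz":0},
    {"dx":0.001,"dy":0.06,"dz":0,"wx":0,"wy":0,"wz":0},
    {"dx":0.001,"dy":0.066,"dz":0,"wx":0,"wy":0.0,"wz":0},
  ],
)

```text
clock: 5.9
tool_pos: [0.569, 0.1059, 0.189]
eef_rot: [0.523, -0.478, 0.477, -0.521]
contact_force: [-0.6, -1.0, 0.3]
opening: 0.997
```

```bash
python3 - <<'E'
from h import *
show();strad(78.2,.020,0,.002,.002,.022)
c=r.snapshot("top"); cv2.imwrite("pics/t6.png",c[:,:,::-1]); c,l,t=pose(78.2,.020,0); overlay("t6","o6",c,78.2,(170,130,100,75),8)
c=r.snapshot("scene"); cv2.imwrite("pics/s6.png",c[:,:,::-1]); crop("s6","s6c",180,90,150,120,5)
E
```

```text
t 5.9 tip [0.5686 0.1058 0.023 ] g [-0.0419  0.2903] yawz world 5.15 guide 11.91 F [-0.6 -1.   0.3] op 1.0 q [-0.27  0.95  0.    1.84 -0.01  0.35 -0.17]
M [-0.04104904  0.28619296] c [-0.02688095  0.229804  ]
dx,dy,dz [ 0.0043  0.001  -0.0004] w [ 0.0029 -0.0065  0.0004] steps 0.08762370579676369 0.03716866175413359
```

View pics/o6.png

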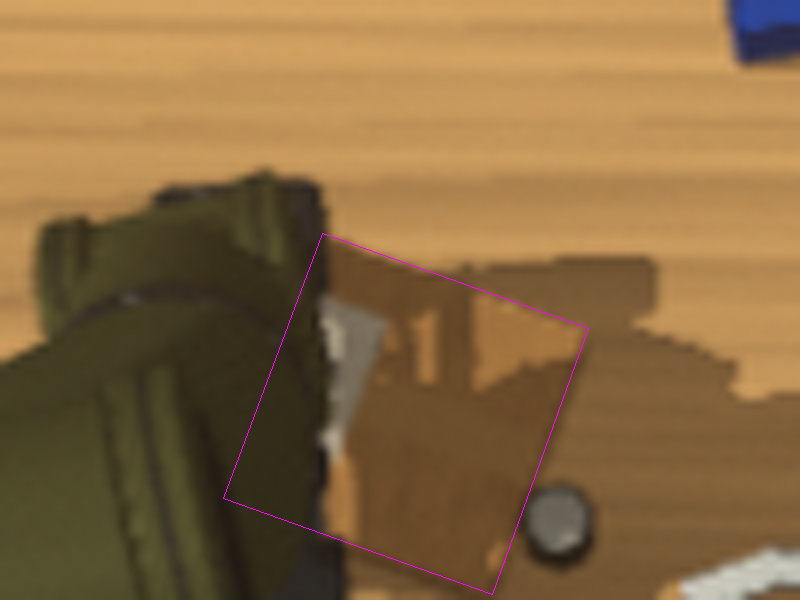

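View pics/s6c.png

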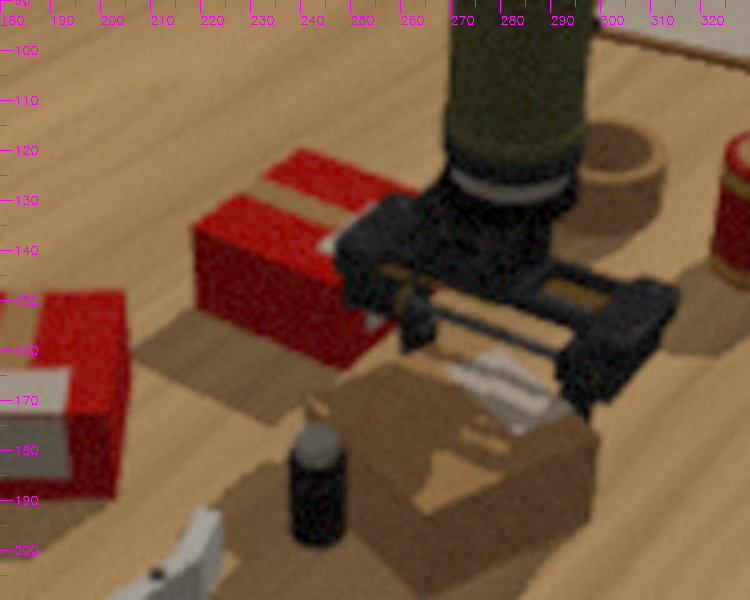

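```bash
python3 - <<'E'
from h import *
strad(70,.019,.001,.002,-.001,.022)
strad(62,.018,.001,.002,-.001,.022)
E
```

```text
M [-0.02097175  0.28216512] c [-0.01781029  0.22535795]
dx,dy,dz [0.0124 0.0017 0.0182] w [0.0021 0.1757 0.0004] steps 0.44112348493983045 0.9204808445054489
M [-0.0051823  0.2757308] c [-0.00995763  0.21903648]
dx,dy,dz [0.0219 0.0017 0.0323] w [0.002  0.3535 0.0006] steps 0.7815357034335074 1.85176317370733
```

arm_command(
  deltas=[
    {"dx":0.003,"dy":0.0,"dz":0.004,"wx":0,"wy":0.03,"wz":0},
    {"dx":0.005,"dy":0.001,"dz":0.008,"wx":0,"wy":0.07,"wz":0},
    {"dx":0.008,"dy":0.001,"dz":0.012,"wx":0,"wy":0.11,"wz":0},
    {"dx":0.01,"dy":0.001,"dz":0.015,"wx":0,"wy":0.145,"wz":0},
    {"dx":0.0125,"dy":0.001,"dz":0.018,"wx":0,"wy":0.175,"wz":0},
  ],
)

```text
clock: 6.5
tool_pos: [0.5885, 0.0965, 0.1902]
eef_rot: [-0.487, 0.513, -0.511, 0.488]
contact_force: [-3.8, 6.0, 2.6]
opening: 1.0
```

```bash
python3 - <<'E'
from h import *
show()
strad(62,.018,.001,.002,-.001,.022)
c=r.snapshot("top"); cv2.imwrite("pics/t7.png",c[:,:,::-1]); c,l,t=pose(72,.019,0); overlay("t7","o7",c,72,(170,130,100,75),8)
E
```

```text
t 6.5 tip [0.5884 0.0969 0.0242] g [-0.0212  0.2838] yawz world -2.82 guide 3.94 F [-3.8  6.   2.6] op 1.0 q [-0.25  0.96  0.03  1.79 -0.06  0.39 -0.23]
M [-0.0051823  0.2757308] c [-0.00995763  0.21903648]
dx,dy,dz [0.0088 0.0021 0.0153] w [ 0.0011  0.1765 -0.0029] steps 0.35570391031662635 0.9249143834952637
```

View pics/o7.png

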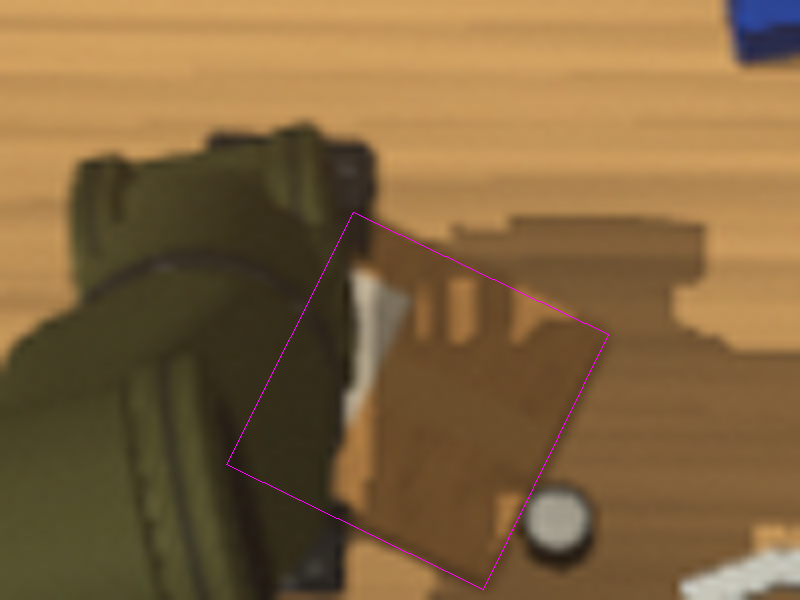

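arm_command(
  deltas=[
    {"dx":0.002,"dy":0.0,"dz":0.003,"wx":0,"wy":0.035,"wz":0},
    {"dx":0.004,"dy":0.001,"dz":0.006,"wx":0,"wy":0.07,"wz":0},
    {"dx":0.006,"dy":0.001,"dz":0.0095,"wx":0,"wy":0.105,"wz":0},
    {"dx":0.008,"dy":0.001,"dz":0.0125,"wx":0,"wy":0.14,"wz":0},
    {"dx":0.0095,"dy":0.001,"dz":0.0155,"wx":0,"wy":0.175,"wz":0},
  ],
)

```text
clock: 7.05
tool_pos: [0.6039, 0.0872, 0.1894]
eef_rot: [-0.45, 0.545, -0.543, 0.453]
contact_force: [-2.8, 5.6, 2.8]
opening: 0.997
```

```bash
python3 - <<'E'
from h import *
show()
strad(54,.018,.001,.002,-.001,.022)
E
```

```text
t 7.05 tip [0.6041 0.0878 0.0234] g [-0.0045  0.2766] yawz world -10.63 guide -3.87 F [-2.8  5.6  2.8] op 1.0 q [-0.25  0.98  0.05  1.74 -0.11  0.42 -0.3 ]
M [0.01044096 0.26669215] c [-0.00217823  0.21121417]
dx,dy,dz [0.0082 0.0013 0.0156] w [ 0.      0.1806 -0.0048] steps 0.3545412158044145 0.946365208303312
```

arm_command(
  deltas=[
    {"dx":0.002,"dy":0.0,"dz":0.003,"wx":0,"wy":0.035,"wz":0},
    {"dx":0.004,"dy":0.001,"dz":0.006,"wx":0,"wy":0.07,"wz":0},
    {"dx":0.006,"dy":0.001,"dz":0.0095,"wx":0,"wy":0.11,"wz":0},
    {"dx":0.008,"dy":0.001,"dz":0.0125,"wx":0,"wy":0.145,"wz":0},
    {"dx":0.0095,"dy":0.001,"dz":0.016,"wx":0,"wy":0.18,"wz":0},
  ],
)

```text
clock: 7.55
tool_pos: [0.6183, 0.0756, 0.1886]
eef_rot: [-0.41, 0.576, -0.574, 0.414]
contact_force: [-2.3, 6.2, 4.8]
opening: 1.0
```

```bash
python3 - <<'E'
from h import *
show()
strad(46,.018,.001,.002,-.001,.022)
c=r.snapshot("top"); cv2.imwrite("pics/t8.png",c[:,:,::-1]); c,l,t=pose(56,.018,0); overlay("t8","o8",c,56,(170,130,100,75),8)
E
```

```text
t 7.55 tip [0.6186 0.0764 0.0226] g [0.0113 0.2669] yawz world -18.72 guide -11.96 F [-2.3  6.2  4.8] op 1.0 q [-0.24  0.99  0.08  1.7  -0.17  0.45 -0.37]
M [0.02465423 0.25556713] c [0.00443681 0.20238531]
dx,dy,dz [0.0075 0.0006 0.0155] w [-1.000e-04  1.787e-01 -6.600e-03] steps 0.34502486962320444 0.9367826745084781
```

View pics/o8.png

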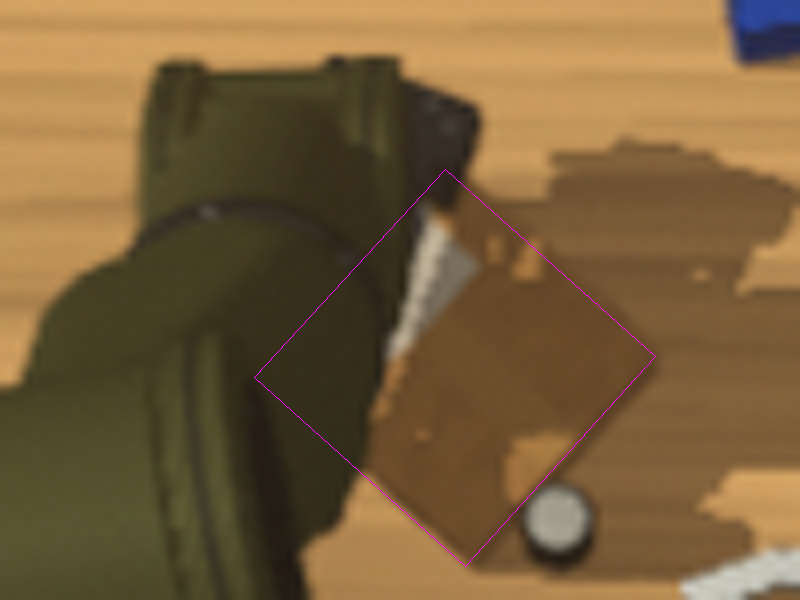

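arm_command(
  deltas=[
    {"dx":0.002,"dy":0.0,"dz":0.003,"wx":0,"wy":0.035,"wz":0},
    {"dx":0.004,"dy":0,"dz":0.006,"wx":0,"wy":0.07,"wz":0},
    {"dx":0.006,"dy":0,"dz":0.0095,"wx":0,"wy":0.11,"wz":0},
    {"dx":0.0075,"dy":0,"dz":0.0125,"wx":0,"wy":0.145,"wz":0},
    {"dx":0.009,"dy":0,"dz":0.016,"wx":0,"wy":0.18,"wz":0},
  ],
)

```text
clock: 8.1
tool_pos: [0.6311, 0.0616, 0.1885]
eef_rot: [-0.368, 0.603, -0.602, 0.372]
contact_force: [-0.7, 5.9, 2.3]
opening: 1.001
```

```bash
python3 - <<'E'
from h import *
show()
strad(37,.018,.001,.002,-.002,.022)
E
```

```text
t 8.1 tip [0.6317 0.0624 0.0225] g [0.0259 0.2546] yawz world -26.83 guide -20.07 F [-0.7  5.9  2.3] op 1.0 q [-0.23  1.    0.11  1.67 -0.22  0.48 -0.45]
M [0.0392174  0.24003004] c [0.0103276  0.19146432]
dx,dy,dz [0.0082 0.0005 0.0177] w [-0.001   0.1985 -0.007 ] steps 0.39024075251443646 1.0405932679834191
```

arm_command(
  deltas=[
    {"dx":0.002,"dy":0.0,"dz":0.0035,"wx":0,"wy":0.04,"wz":0},
    {"dx":0.004,"dy":0,"dz":0.007,"wx":0,"wy":0.08,"wz":0},
    {"dx":0.006,"dy":0,"dz":0.0105,"wx":0,"wy":0.12,"wz":0},
    {"dx":0.0075,"dy":0,"dz":0.014,"wx":0,"wy":0.16,"wz":0},
    {"dx":0.009,"dy":0,"dz":0.018,"wx":0,"wy":0.2,"wz":0},
  ],
)

```text
clock: 8.6
tool_pos: [0.6431, 0.0448, 0.1885]
eef_rot: [-0.32, 0.63, -0.629, 0.324]
contact_force: [-0.7, 5.1, 1.7]
opening: 1.0
```

```bash
python3 - <<'E'
from h import *
show()
strad(28,.018,.001,.002,-.002,.022)
c=r.snapshot("top"); cv2.imwrite("pics/t9.png",c[:,:,::-1]); c,l,t=pose(39,.018,0); overlay("t9","o9",c,39,(170,130,100,75),8)
E
```

```text
t 8.6 tip [0.6437 0.0453 0.0225] g [0.0398 0.239 ] yawz world -35.84 guide -29.08 F [-0.7  5.1  1.7] op 1.0 q [-0.22  1.01  0.15  1.64 -0.27  0.51 -0.53]
M [0.05056892 0.22320469] c [0.01443745 0.17975625]
dx,dy,dz [0.0079 0.0005 0.0172] w [-0.0009  0.1983 -0.0059] steps 0.37889975271735826 1.039093808017846
```

View pics/o9.png

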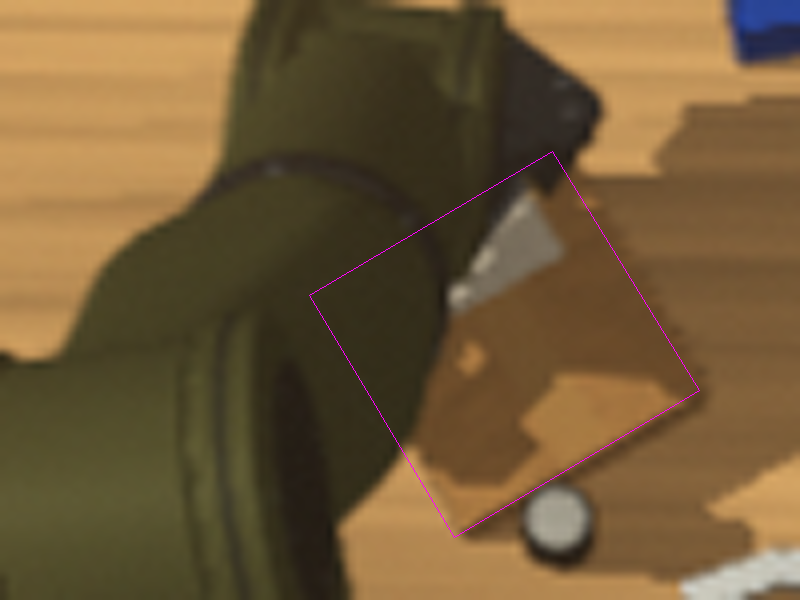

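arm_command(
  deltas=[
    {"dx":0.002,"dy":0.0,"dz":0.0035,"wx":0,"wy":0.04,"wz":0},
    {"dx":0.004,"dy":0,"dz":0.007,"wx":0,"wy":0.08,"wz":0},
    {"dx":0.006,"dy":0,"dz":0.0105,"wx":0,"wy":0.12,"wz":0},
    {"dx":0.0075,"dy":0,"dz":0.014,"wx":0,"wy":0.16,"wz":0},
    {"dx":0.009,"dy":0,"dz":0.0175,"wx":0,"wy":0.2,"wz":0},
  ],
)

```text
clock: 9.15
tool_pos: [0.6519, 0.0265, 0.1884]
eef_rot: [-0.27, 0.653, -0.653, 0.273]
contact_force: [1.3, 4.4, 3.1]
opening: 0.999
```

```bash
python3 - <<'E'
from h import *
show()
strad(19,.018,.001,.002,-.002,.022)
E
```

```text
t 9.15 tip [0.6524 0.0268 0.0224] g [0.0506 0.2217] yawz world -44.83 guide -38.07 F [1.3 4.4 3.1] op 1.0 q [-0.21  1.02  0.19  1.61 -0.32  0.53 -0.61]
M [0.05914862 0.20481073] c [0.01666516 0.16754941]
dx,dy,dz [0.0074 0.0004 0.0173] w [-0.0008  0.1985 -0.0046] steps 0.3758934649766151 1.0401672125088266
```

arm_command(
  deltas=[
    {"dx":0.002,"dy":0.0,"dz":0.0035,"wx":0,"wy":0.04,"wz":0},
    {"dx":0.004,"dy":0,"dz":0.007,"wx":0,"wy":0.08,"wz":0},
    {"dx":0.0055,"dy":0,"dz":0.0105,"wx":0,"wy":0.12,"wz":0},
    {"dx":0.007,"dy":0,"dz":0.014,"wx":0,"wy":0.16,"wz":0},
    {"dx":0.0085,"dy":0,"dz":0.018,"wx":0,"wy":0.2,"wz":0},
  ],
)

```text
clock: 9.65
tool_pos: [0.6581, 0.0071, 0.1882]
eef_rot: [-0.219, 0.672, -0.672, 0.22]
contact_force: [-0.6, 5.8, 3.5]
opening: 1.0
```

```bash
python3 - <<'E'
from h import *
show()
strad(10,.018,.001,.002,-.002,.022)
c=r.snapshot("top"); cv2.imwrite("pics/t10.png",c[:,:,::-1]); c,l,t=pose(20,.018,0); overlay("t10","o10",c,20,(190,130,100,75),8)
E
```

```text
t 9.65 tip [0.6583 0.0072 0.0222] g [0.0588 0.203 ] yawz world -53.88 guide -47.12 F [-0.6  5.8  3.5] op 1.0 q [-0.2   1.03  0.23  1.59 -0.37  0.56 -0.7 ]
M [0.06474524 0.18530106] c [0.01695586 0.15514437]
dx,dy,dz [0.0074 0.0002 0.017 ] w [ 0.0003  0.1973 -0.0021] steps 0.37045229513753913 1.0338159026053104
```

View pics/o10.png

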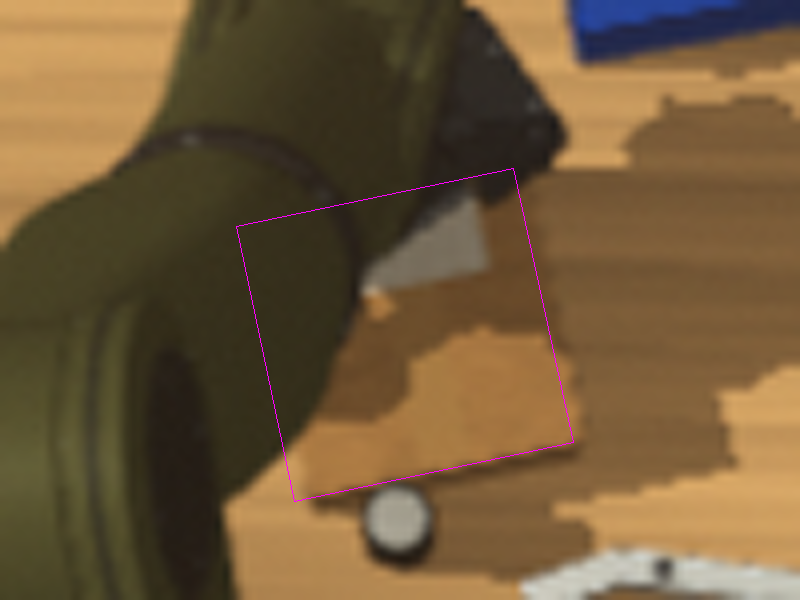

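arm_command(
  deltas=[
    {"dx":0.002,"dy":0.0,"dz":0.0035,"wx":0,"wy":0.04,"wz":0},
    {"dx":0.004,"dy":0,"dz":0.007,"wx":0,"wy":0.08,"wz":0},
    {"dx":0.0055,"dy":0,"dz":0.0105,"wx":0,"wy":0.12,"wz":0},
    {"dx":0.007,"dy":0,"dz":0.014,"wx":0,"wy":0.16,"wz":0},
    {"dx":0.0085,"dy":0,"dz":0.018,"wx":0,"wy":0.2,"wz":0},
  ],
)

```text
clock: 10.2
tool_pos: [0.6614, -0.0128, 0.1879]
eef_rot: [-0.166, 0.688, -0.687, 0.166]
contact_force: [-0.8, 5.0, 4.1]
opening: 1.0
```

```bash
python3 - <<'E'
from h import *
show()
strad(1,.020,.001,.002,-.002,.022)
E
```

```text
t 10.2 tip [ 0.6614 -0.0127  0.0219] g [0.0642 0.1835] yawz world -62.91 guide -56.15 F [-0.8  5.   4.1] op 1.0 q [-0.19  1.04  0.26  1.58 -0.42  0.58 -0.79]
M [0.06725587 0.16315638] c [0.01533732 0.14084688]
dx,dy,dz [ 0.0088 -0.0001  0.0185] w [ 0.0008  0.1967 -0.0003] steps 0.4100589674277856 1.0303796412958
```

arm_command(
  deltas=[
    {"dx":0.002,"dy":0.0,"dz":0.0035,"wx":0,"wy":0.04,"wz":0},
    {"dx":0.004,"dy":0,"dz":0.007,"wx":0,"wy":0.08,"wz":0},
    {"dx":0.006,"dy":0,"dz":0.011,"wx":0,"wy":0.12,"wz":0},
    {"dx":0.0075,"dy":0,"dz":0.015,"wx":0,"wy":0.16,"wz":0},
    {"dx":0.0095,"dy":0,"dz":0.019,"wx":0,"wy":0.2,"wz":0},
  ],
)

```text
clock: 10.7
tool_pos: [0.6616, -0.0342, 0.1878]
eef_rot: [-0.111, 0.699, -0.698, 0.111]
contact_force: [1.0, 4.7, 5.2]
opening: 0.997
```

```bash
python3 - <<'E'
from h import *
show()
c=r.snapshot("top"); cv2.imwrite("pics/t11.png",c[:,:,::-1]); c,l,t=pose(1,.020,0); overlay("t11","o11",c,1,(190,130,100,75),8)
E
```

```text
t 10.7 tip [ 0.6615 -0.0341  0.0218] g [0.0669 0.1623] yawz world -71.94 guide -65.18 F [1.  4.7 5.2] op 1.0 q [-0.17  1.05  0.3   1.58 -0.48  0.59 -0.87]
```

View pics/o11.png

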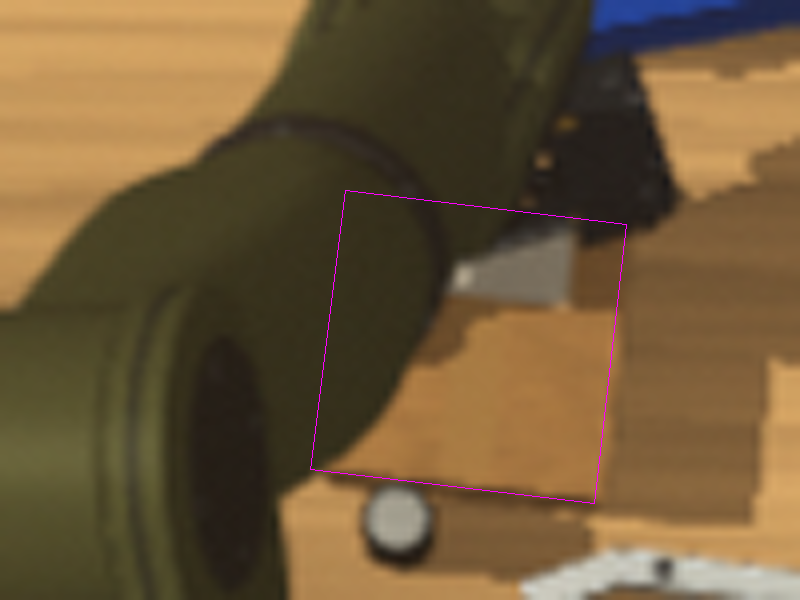

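arm_command(
  deltas=[
    {"dx":-0.008,"dy":0.0,"dz":0,"wx":0,"wy":0,"wz":0},
    {"dx":-0.02,"dy":0,"dz":0,"wx":0,"wy":0,"wz":0},
    {"dx":-0.035,"dy":-0.02,"dz":0,"wx":0,"wy":0,"wz":0},
    {"dx":-0.05,"dy":-0.06,"dz":0,"wx":0,"wy":0,"wz":0},
    {"dx":-0.05,"dy":-0.09,"dz":0,"wx":0,"wy":0,"wz":0},
  ],
)

```text
clock: 11.25
tool_pos: [0.7105, -0.0191, 0.2786]
eef_rot: [0.112, -0.697, 0.699, -0.112]
contact_force: [0.0, -0.3, 1.0]
opening: 1.001
```

```bash
python3 - <<'E'
from h import *
show(); plan(g2w(.014,.141+.095),.11,0)
c=r.snapshot("top"); cv2.imwrite("pics/t12.png",c[:,:,::-1]); c,l,t=pose(1,.020,0); overlay("t12","o12",c,1,(190,130,100,75),8)
E
```

```text
t 11.25 tip [ 0.7108 -0.0197  0.1126] g [0.1141 0.1824] yawz world -71.76 guide -65.0 F [ 0.  -0.3  1. ] op 1.0 q [-0.22  0.99  0.38  1.39 -0.43  0.85 -0.96]
dx,dy,dz [ 0.068   0.0023 -0.0903] w [-0.0044 -1.4445  0.0022] steps 2.2608113772105503 7.5670310746667715
```

View pics/o12.png

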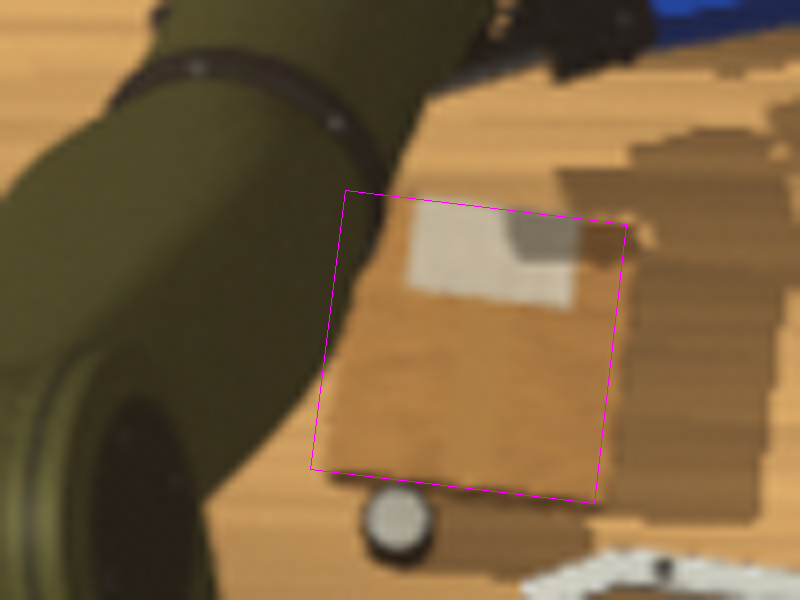

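arm_command(
  deltas=[
    {"dx":0.008,"dy":0.0,"dz":-0.01,"wx":0,"wy":-0.18,"wz":0},
    {"dx":0.016,"dy":0,"dz":-0.02,"wx":0,"wy":-0.36,"wz":0},
    {"dx":0.024,"dy":0,"dz":-0.03,"wx":0,"wy":-0.54,"wz":0},
    {"dx":0.032,"dy":0,"dz":-0.04,"wx":0,"wy":-0.72,"wz":0},
    {"dx":0.04,"dy":0,"dz":-0.05,"wx":0,"wy":-0.9,"wz":0},
  ],
  claw=0,
)

```text
clock: 11.8
tool_pos: [0.6547, 0.015, 0.2768]
eef_rot: [0.349, -0.615, 0.616, -0.347]
contact_force: [-0.3, -0.6, 0.7]
opening: 0.571
```

```bash
python3 - <<'E'
from h import *
show(); plan(g2w(.014,.139+.085),.11,0)
E
```

```text
t 11.8 tip [0.6544 0.0145 0.1108] g [0.0541 0.2097] yawz world -31.04 guide -24.28 F [-0.3 -0.6  0.7] op 0.57 q [-0.19  0.9   0.19  1.58 -0.22  0.69 -0.44]
dx,dy,dz [ 0.004   0.0008 -0.0424] w [ 0.0007 -0.5394  0.0045] steps 0.8515223503462774 2.8260700493927753
```

arm_command(
  deltas=[
    {"dx":0.001,"dy":0.0,"dz":-0.012,"wx":0,"wy":-0.15,"wz":0},
    {"dx":0.002,"dy":0,"dz":-0.024,"wx":0,"wy":-0.3,"wz":0},
    {"dx":0.004,"dy":0,"dz":-0.035,"wx":0,"wy":-0.44,"wz":0},
    {"dx":0.004,"dy":0,"dz":-0.042,"wx":0,"wy":-0.54,"wz":0},
    {"dx":0.004,"dy":0,"dz":-0.0425,"wx":0,"wy":-0.54,"wz":0},
  ],
)

```text
clock: 12.3
tool_pos: [0.6162, 0.0341, 0.2769]
eef_rot: [-0.47, 0.53, -0.53, 0.467]
contact_force: [0.2, -0.1, 0.2]
opening: 0.498
```

```bash
python3 - <<'E'
from h import *
show(); plan(g2w(.014,.139+.08),.018,0)
E
```

```text
t 12.3 tip [0.6157 0.0338 0.1109] g [0.0134 0.2244] yawz world -7.02 guide -0.26 F [ 0.2 -0.1  0.2] op 0.5 q [-0.17  0.85  0.07  1.7  -0.09  0.6  -0.17]
dx,dy,dz [0.0055 0.0929 0.0004] w [ 0.003  -0.0057  0.0026] steps 1.860917893971165 0.03622221002584603
```

arm_command(
  deltas=[
    {"dx":0,"dy":0.015,"dz":0,"wx":0,"wy":-0.005,"wz":0},
    {"dx":0,"dy":0.038,"dz":0,"wx":0,"wy":-0.006,"wz":0},
    {"dx":0,"dy":0.062,"dz":0,"wx":0,"wy":-0.006,"wz":0},
    {"dx":0,"dy":0.082,"dz":0,"wx":0,"wy":-0.006,"wz":0},
    {"dx":0,"dy":0.091,"dz":0,"wx":0,"wy":-0.006,"wz":0},
  ],
)

```text
clock: 12.8
tool_pos: [0.6163, 0.0343, 0.1835]
eef_rot: [-0.471, 0.529, -0.528, 0.468]
contact_force: [-0.1, 0.6, 0.5]
opening: 0.503
```

```bash
python3 - <<'E'
from h import *
show(); plan(g2w(.014,.08+.069),.02,0)
c=r.snapshot("top"); cv2.imwrite("pics/t13.png",c[:,:,::-1]); overlay("t13","o13",np.array([.0145,.139]),1,(190,130,100,75),8)
E
```

```text
t 12.8 tip [0.6157 0.034  0.0175] g [0.0133 0.2246] yawz world -6.83 guide -0.07 F [-0.1  0.6  0.5] op 0.5 q [-0.16  0.99  0.05  1.72 -0.1   0.44 -0.16]
dx,dy,dz [ 0.0759 -0.0023  0.0002] w [ 0.0046 -0.0015  0.0026] steps 1.5192428501071913 0.028706840741017238
```

View pics/o13.png

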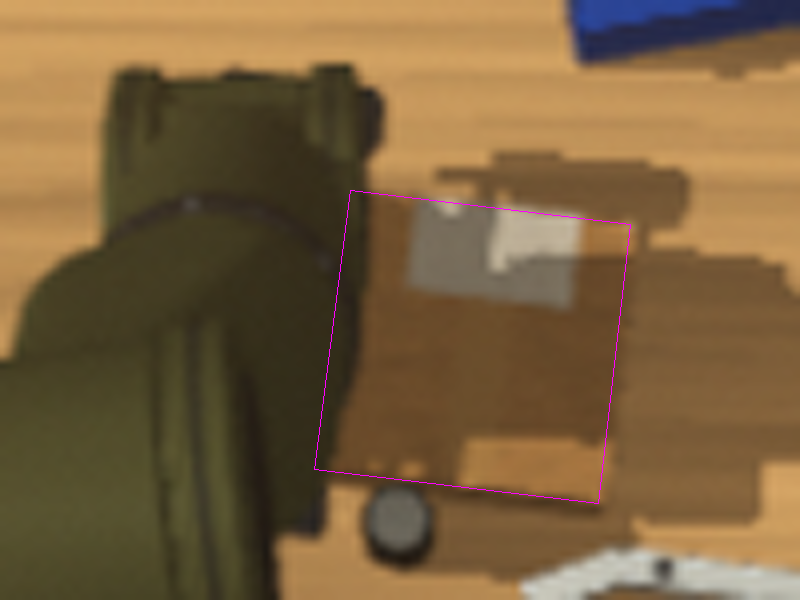

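arm_command(
  deltas=[
    {"dx":0.008,"dy":0,"dz":0,"wx":0,"wy":0,"wz":0},
    {"dx":0.016,"dy":0,"dz":0,"wx":0,"wy":0,"wz":0},
    {"dx":0.023,"dy":0,"dz":0,"wx":0,"wy":0,"wz":0},
    {"dx":0.03,"dy":0,"dz":0,"wx":0,"wy":0,"wz":0},
    {"dx":0.037,"dy":0,"dz":0,"wx":0,"wy":0,"wz":0},
  ],
)

```text
clock: 13.35
tool_pos: [0.6132, -0.001, 0.1876]
eef_rot: [-0.469, 0.528, -0.528, 0.471]
contact_force: [0.4, 5.8, 3.5]
opening: 0.498
```

arm_command(
  deltas=[
    {"dx":0.007,"dy":0,"dz":0,"wx":0,"wy":0,"wz":0},
    {"dx":0.014,"dy":0,"dz":0,"wx":0,"wy":0,"wz":0},
    {"dx":0.021,"dy":0,"dz":0,"wx":0,"wy":0,"wz":0},
    {"dx":0.028,"dy":0,"dz":0,"wx":0,"wy":0,"wz":0},
    {"dx":0.035,"dy":0,"dz":0,"wx":0,"wy":0,"wz":0},
  ],
)

```text
clock: 13.85
tool_pos: [0.6092, -0.0354, 0.1876]
eef_rot: [-0.469, 0.528, -0.528, 0.471]
contact_force: [1.6, 5.5, 3.7]
opening: 0.499
```

```bash
python3 - <<'E'
from h import *
show(); s,R,tip=st(); c=w2g(tip)-[0,.069]
im=r.snapshot("top"); cv2.imwrite("pics/t14.png",im[:,:,::-1]); overlay("t14","o14",np.array([.0145,c[1]]),0,(210,140,110,75),7)
E
```

```text
t 13.85 tip [ 0.6095 -0.0351  0.0216] g [0.0154 0.1552] yawz world -6.66 guide 0.1 F [1.6 5.5 3.7] op 0.5 q [-0.03  0.98  0.03  1.74 -0.06  0.42 -0.08]
```

View pics/o14.png

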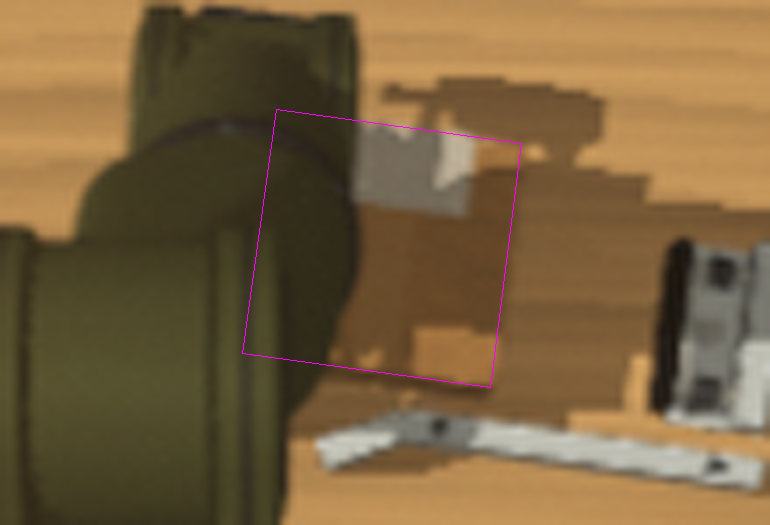

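arm_command(
  deltas=[
    {"dx":0.007,"dy":0,"dz":0,"wx":0,"wy":0,"wz":0},
    {"dx":0.014,"dy":0,"dz":-0.001,"wx":0,"wy":0,"wz":0},
    {"dx":0.02,"dy":0,"dz":-0.0025,"wx":0,"wy":0,"wz":0},
    {"dx":0.027,"dy":0,"dz":-0.0045,"wx":0,"wy":0,"wz":0},
    {"dx":0.034,"dy":0,"dz":-0.007,"wx":0,"wy":0,"wz":0},
  ],
)

```text
clock: 14.4
tool_pos: [0.5985, -0.0689, 0.1874]
eef_rot: [0.469, -0.528, 0.529, -0.471]
contact_force: [1.3, 4.2, 3.6]
opening: 0.5
```

```bash
python3 - <<'E'
from h import *
show(); s,R,tip=st(); c=w2g(tip)-[0,.069]
im=r.snapshot("top"); cv2.imwrite("pics/t15.png",im[:,:,::-1]); overlay("t15","o15",np.array([.007,c[1]]),0,(210,140,110,75),7)
E
```

```text
t 14.4 tip [ 0.5991 -0.0687  0.0214] g [0.0089 0.1206] yawz world -6.65 guide 0.11 F [1.3 4.2 3.6] op 0.5 q [ 0.03  0.97  0.02  1.77 -0.04  0.4  -0.04]
```

View pics/o15.png

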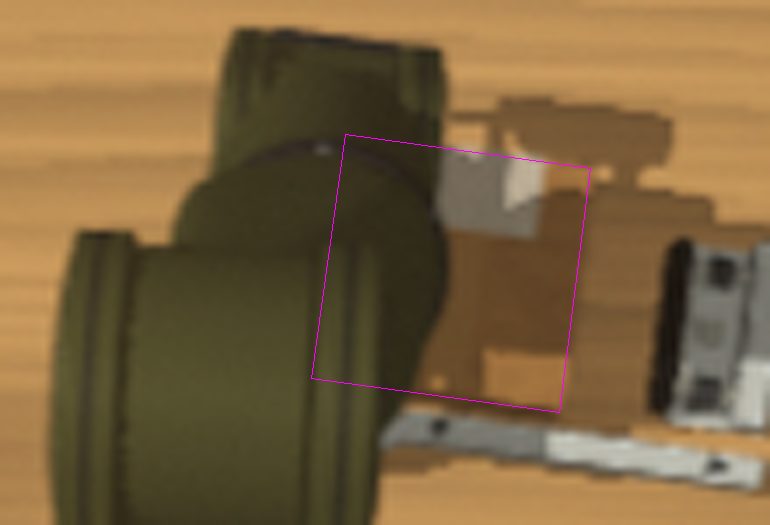

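arm_command(
  deltas=[
    {"dx":0.006,"dy":0,"dz":-0.0018,"wx":0,"wy":0,"wz":0},
    {"dx":0.012,"dy":0,"dz":-0.0036,"wx":0,"wy":0,"wz":0},
    {"dx":0.018,"dy":0,"dz":-0.0055,"wx":0,"wy":0,"wz":0},
    {"dx":0.024,"dy":0,"dz":-0.0072,"wx":0,"wy":0,"wz":0},
    {"dx":0.029,"dy":0,"dz":-0.0085,"wx":0,"wy":0,"wz":0},
  ],
)

```text
clock: 14.95
tool_pos: [0.5863, -0.0971, 0.1868]
eef_rot: [0.469, -0.528, 0.529, -0.47]
contact_force: [3.3, 4.6, -0.6]
opening: 0.502
```

```bash
python3 - <<'E'
from h import *
show(); s,R,tip=st(); c=w2g(tip)-[0,.069]; print(c)
im=r.snapshot("top"); cv2.imwrite("pics/t16.png",im[:,:,::-1]); overlay("t16","o16",np.array([.0,c[1]]),0,(230,140,100,75),8)
E
```

```text
t 14.95 tip [ 0.5866 -0.097   0.0208] g [-0.0001  0.0911] yawz world -6.73 guide 0.03 F [ 3.3  4.6 -0.6] op 0.5 q [ 0.08  0.97  0.01  1.79 -0.03  0.38 -0.  ]
[-8.86325233e-05  2.20638643e-02]
```

View pics/o16.png

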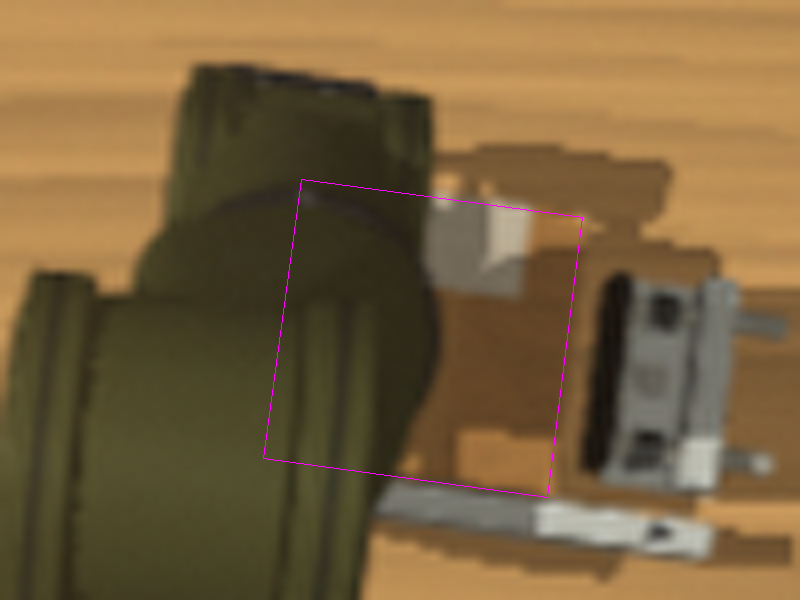

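arm_command(
  deltas=[
    {"dx":0.002,"dy":0,"dz":-0.001,"wx":0,"wy":0,"wz":0},
    {"dx":0.004,"dy":0,"dz":-0.002,"wx":0,"wy":0,"wz":0},
    {"dx":0.006,"dy":0,"dz":-0.003,"wx":0,"wy":0,"wz":0},
    {"dx":0.008,"dy":0,"dz":-0.0035,"wx":0,"wy":0,"wz":0},
    {"dx":0.009,"dy":0,"dz":-0.0035,"wx":0,"wy":0,"wz":0},
  ],
)

```text
clock: 15.5
tool_pos: [0.5816, -0.1052, 0.1866]
eef_rot: [0.469, -0.528, 0.528, -0.47]
contact_force: [2.8, 4.9, -0.1]
opening: 0.5
```

```bash
python3 - <<'E'
from h import *
show(); s,R,tip=st(); c=w2g(tip)-[0,.069]; print(c)
f=s["contact_force"][:2]; print("F guide",f@GX,f@GU)
im=r.snapshot("scene"); cv2.imwrite("pics/s17.png",im[:,:,::-1]); crop("s17","s17c",140,150,130,110,6)
E
```

```text
t 15.5 tip [ 0.5818 -0.1051  0.0206] g [-0.0039  0.0824] yawz world -6.71 guide 0.05 F [ 2.8  4.9 -0.1] op 0.5 q [ 0.1   0.97  0.01  1.8  -0.03  0.37  0.01]
[-0.00394124  0.0134315 ]
F guide 2.1752139372557386 5.153247530209534
```

View pics/s17c.png

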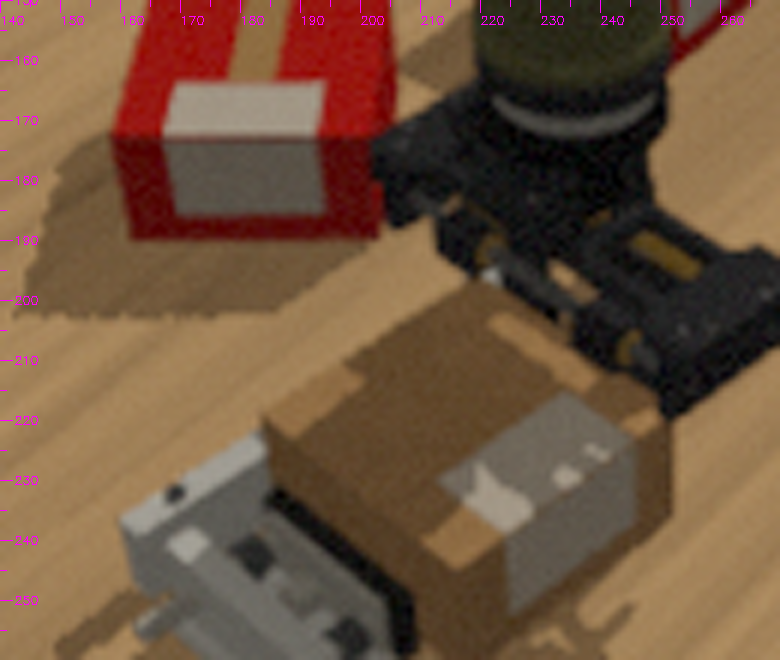

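arm_command(
  deltas=[
    {"dx":-0.005,"dy":0,"dz":0.001,"wx":0,"wy":0,"wz":0},
    {"dx":-0.015,"dy":0,"dz":0.003,"wx":0,"wy":0,"wz":0},
    {"dx":-0.03,"dy":-0.02,"dz":0.003,"wx":0,"wy":0,"wz":0},
    {"dx":-0.07,"dy":-0.06,"dz":0.003,"wx":0,"wy":0,"wz":0},
    {"dx":-0.115,"dy":-0.09,"dz":0.003,"wx":0,"wy":0,"wz":0},
  ],
)

```text
clock: 16.05
tool_pos: [0.5963, -0.0011, 0.2715]
eef_rot: [0.47, -0.529, 0.53, -0.468]
contact_force: [1.2, 1.0, -0.1]
opening: 0.503
```

```bash
python3 - <<'E'
from h import *
show()
im=r.snapshot("top"); cv2.imwrite("pics/t18.png",im[:,:,::-1]); overlay("t18","o18",np.array([.0,.0135]),0,(240,150,80,60),10)
E
```

```text
t 16.05 tip [ 0.596  -0.0015  0.1055] g [-0.002  0.187] yawz world -6.96 guide -0.2 F [ 1.2  1.  -0.1] op 0.5 q [-0.11  0.83  0.05  1.77 -0.07  0.54 -0.13]
```

View pics/o18.png

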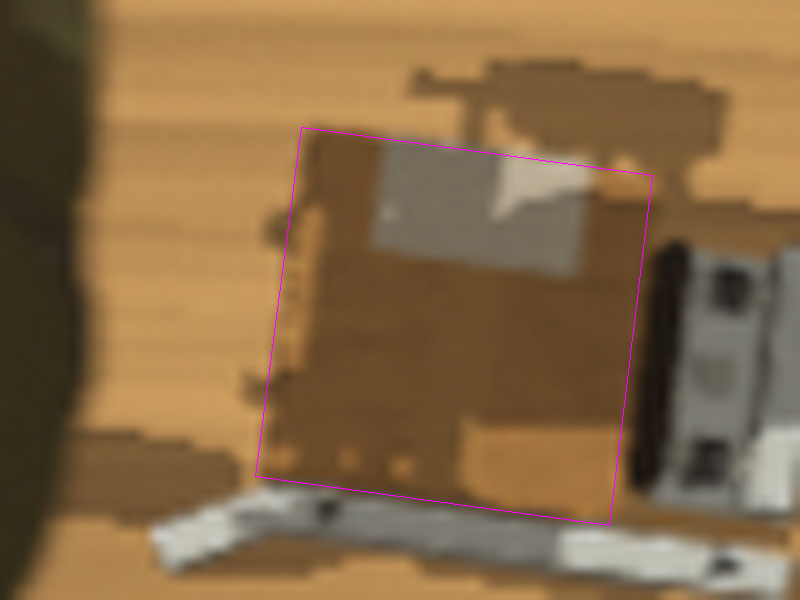

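```bash
python3 - <<'E'
from h import *
plan(g2w(.09,.0135),.105,-90)
E
```

```text
dx,dy,dz [0.1859 0.0038 0.089 ] w [-0.0143 -1.9888 -0.0023] steps 4.122773790030464 10.419061400824583
```

arm_command(
  deltas=[
    {"dx":0.0,"dy":-0.005,"dz":0.03,"wx":0,"wy":0.18,"wz":0},
    {"dx":0.02,"dy":-0.01,"dz":0.06,"wx":0,"wy":0.36,"wz":0},
    {"dx":0.05,"dy":-0.01,"dz":0.08,"wx":0,"wy":0.55,"wz":0},
    {"dx":0.08,"dy":-0.01,"dz":0.09,"wx":0,"wy":0.73,"wz":0},
    {"dx":0.11,"dy":-0.01,"dz":0.1,"wx":0,"wy":0.92,"wz":0},
  ],
)

```text
clock: 16.6
tool_pos: [0.6831, -0.1223, 0.2801]
eef_rot: [-0.251, 0.661, -0.661, 0.25]
contact_force: [0.2, -0.0, -0.2]
opening: 0.501
```

```bash
python3 - <<'E'
from h import *
show(); plan(g2w(.09,.0135),.1,-90)
E
```

```text
t 16.6 tip [ 0.6828 -0.1224  0.1141] g [0.0984 0.0771] yawz world -48.45 guide -41.69 F [ 0.2 -0.  -0.2] op 0.5 q [-0.01  0.94  0.25  1.44 -0.28  0.79 -0.51]
dx,dy,dz [0.0534 0.0141 0.036 ] w [0.     1.0736 0.0024] steps 1.3175196624593972 5.624052256961876
```

arm_command(
  deltas=[
    {"dx":0.01,"dy":0.0,"dz":0.01,"wx":0,"wy":0.18,"wz":0},
    {"dx":0.022,"dy":0,"dz":0.018,"wx":0,"wy":0.36,"wz":0},
    {"dx":0.035,"dy":0,"dz":0.026,"wx":0,"wy":0.54,"wz":0},
    {"dx":0.046,"dy":0,"dz":0.032,"wx":0,"wy":0.72,"wz":0},
    {"dx":0.053,"dy":0,"dz":0.036,"wx":0,"wy":0.9,"wz":0},
  ],
)

```text
clock: 17.1
tool_pos: [0.6667, -0.1847, 0.2801]
eef_rot: [0.007, -0.707, 0.707, -0.005]
contact_force: [-0.2, 0.3, 0.4]
opening: 0.502
```

```bash
python3 - <<'E'
from h import *
show(); plan(g2w(.09,.0135),.02,-90)
E
```

```text
t 17.1 tip [ 0.6663 -0.1848  0.1141] g [0.0894 0.0132] yawz world -89.06 guide -82.3 F [-0.2  0.3  0.4] op 0.5 q [-0.    0.97  0.43  1.46 -0.48  0.82 -0.96]
dx,dy,dz [-0.0005  0.0941 -0.0001] w [-0.0012  0.1712  0.0029] steps 1.882496426511639 0.8970361466713053
```

arm_command(
  deltas=[
    {"dx":0,"dy":0.01,"dz":0,"wx":0,"wy":0.1,"wz":0},
    {"dx":0,"dy":0.035,"dz":0,"wx":0,"wy":0.171,"wz":0},
    {"dx":0,"dy":0.06,"dz":0,"wx":0,"wy":0.171,"wz":0},
    {"dx":0,"dy":0.082,"dz":0,"wx":0,"wy":0.171,"wz":0},
    {"dx":0,"dy":0.092,"dz":0,"wx":0,"wy":0.171,"wz":0},
  ],
)

```text
clock: 17.6
tool_pos: [0.6664, -0.1827, 0.1858]
eef_rot: [0.037, 0.706, -0.706, -0.041]
contact_force: [0.3, 0.8, -0.5]
opening: 0.499
```

```bash
python3 - <<'E'
from h import *
show(); plan(g2w(.069,.0135),.02,-90)
E
```

```text
t 17.6 tip [ 0.6655 -0.1825  0.0198] g [0.0883 0.0154] yawz world -96.32 guide -89.56 F [ 0.3  0.8 -0.5] op 0.5 q [ 0.01  1.1   0.4   1.48 -0.57  0.69 -1.02]
dx,dy,dz [ 0.0202 -0.0001  0.0016] w [0.0009 0.0097 0.0067] steps 0.40585538097486595 0.06189256094257138
```

arm_command(
  deltas=[
    {"dx":0.005,"dy":0,"dz":0,"wx":0,"wy":0.01,"wz":0},
    {"dx":0.01,"dy":0,"dz":0,"wx":0,"wy":0.01,"wz":0},
    {"dx":0.014,"dy":0,"dz":0,"wx":0,"wy":0.01,"wz":0},
    {"dx":0.017,"dy":0,"dz":0,"wx":0,"wy":0.01,"wz":0},
    {"dx":0.019,"dy":0,"dz":0,"wx":0,"wy":0.01,"wz":0},
  ],
)

```text
clock: 18.1
tool_pos: [0.6499, -0.1817, 0.19]
eef_rot: [-0.044, -0.705, 0.706, 0.04]
contact_force: [5.4, -0.9, -0.9]
opening: 0.5
```

arm_command(
  deltas=[
    {"dx":0.001,"dy":0,"dz":0,"wx":0,"wy":0,"wz":0},
    {"dx":0.0015,"dy":0,"dz":0,"wx":0,"wy":0,"wz":0},
    {"dx":0.002,"dy":0,"dz":0,"wx":0,"wy":0,"wz":0},
    {"dx":0.0025,"dy":0,"dz":0,"wx":0,"wy":0,"wz":0},
    {"dx":0.0025,"dy":0,"dz":0,"wx":0,"wy":0,"wz":0},
  ],
)

```text
clock: 18.6
tool_pos: [0.6492, -0.1816, 0.1903]
eef_rot: [-0.045, -0.705, 0.707, 0.039]
contact_force: [7.3, -2.1, -0.9]
opening: 0.499
```

```bash
python3 - <<'E'
from h import *
show()
E
```

```text
t 18.6 tip [ 0.6506 -0.182   0.0243] g [0.0735 0.0142] yawz world -96.76 guide -90.0 F [ 7.3 -2.1 -0.9] op 0.5 q [ 0.01  1.07  0.38  1.55 -0.58  0.63 -1.  ]
```

arm_command(
  deltas=[
    {"dx":0.001,"dy":0,"dz":0,"wx":0,"wy":0,"wz":0},
    {"dx":0.002,"dy":0,"dz":0,"wx":0,"wy":0,"wz":0},
    {"dx":0.0025,"dy":0,"dz":0,"wx":0,"wy":0,"wz":0},
    {"dx":0.003,"dy":0,"dz":0,"wx":0,"wy":0,"wz":0},
    {"dx":0.003,"dy":0,"dz":0,"wx":0,"wy":0,"wz":0},
  ],
)

```text
clock: 19.1
tool_pos: [0.6482, -0.1813, 0.1911]
eef_rot: [-0.047, -0.705, 0.707, 0.036]
contact_force: [11.6, -2.0, -0.8]
opening: 0.499
```

```bash
python3 - <<'E'
from h import *
show()
E
```

```text
t 19.1 tip [ 0.6506 -0.182   0.0251] g [0.0734 0.0141] yawz world -96.75 guide -89.99 F [11.6 -2.  -0.8] op 0.5 q [ 0.01  1.07  0.38  1.55 -0.59  0.62 -0.99]
```

arm_command(
  deltas=[
    {"dx":-0.006,"dy":0,"dz":0,"wx":0,"wy":0,"wz":0},
    {"dx":-0.018,"dy":0,"dz":0,"wx":0,"wy":0,"wz":0},
    {"dx":-0.03,"dy":-0.02,"dz":0,"wx":0,"wy":0,"wz":0},
    {"dx":-0.03,"dy":-0.055,"dz":0,"wx":0,"wy":-0.08,"wz":0},
    {"dx":-0.03,"dy":-0.09,"dz":0,"wx":0,"wy":-0.2,"wz":0},
  ],
)

```text
clock: 19.6
tool_pos: [0.6727, -0.1839, 0.2788]
eef_rot: [-0.016, 0.707, -0.707, 0.014]
contact_force: [0.1, -0.5, 0.3]
opening: 0.498
```

```bash
python3 - <<'E'
from h import *
show(); plan(g2w(.002,.11),.11,-2)
im=r.snapshot("top"); cv2.imwrite("pics/t19.png",im[:,:,::-1]); overlay("t19","o19",np.array([.0,.0135]),0,(240,150,80,60),10)
E
```

```text
t 19.6 tip [ 0.6722 -0.1839  0.1128] g [0.0951 0.0148] yawz world -87.57 guide -80.81 F [ 0.1 -0.5  0.3] op 0.5 q [ 0.    0.98  0.42  1.44 -0.48  0.83 -0.95]
dx,dy,dz [ 0.0772  0.0031 -0.1089] w [ 0.0032 -1.7514  0.0028] steps 2.670987282448365 9.174956292527199
```

View pics/o19.png

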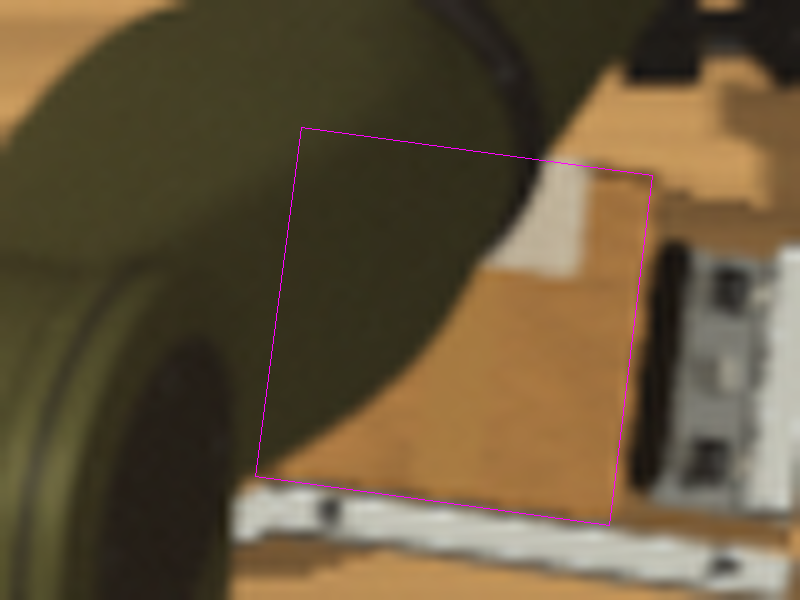

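arm_command(
  deltas=[
    {"dx":0.0,"dy":0,"dz":-0.03,"wx":0,"wy":-0.18,"wz":0},
    {"dx":0.01,"dy":0,"dz":-0.06,"wx":0,"wy":-0.36,"wz":0},
    {"dx":0.02,"dy":0,"dz":-0.08,"wx":0,"wy":-0.54,"wz":0},
    {"dx":0.035,"dy":0,"dz":-0.1,"wx":0,"wy":-0.72,"wz":0},
    {"dx":0.05,"dy":0,"dz":-0.11,"wx":0,"wy":-0.9,"wz":0},
  ],
)

```text
clock: 20.15
tool_pos: [0.618, -0.0737, 0.2785]
eef_rot: [-0.261, 0.658, -0.657, 0.26]
contact_force: [1.5, 0.1, -0.3]
opening: 0.505
```

```bash
python3 - <<'E'
from h import *
show(); plan(g2w(.002,.108),.11,0)
E
```

```text
t 20.15 tip [ 0.6177 -0.0734  0.1125] g [0.028  0.1181] yawz world -46.79 guide -40.03 F [ 1.5  0.1 -0.3] op 0.51 q [-0.08  0.86  0.22  1.69 -0.29  0.63 -0.51]
dx,dy,dz [ 0.0244  0.0026 -0.0138] w [ 0.0027 -0.8896 -0.0012] steps 0.5639331740713162 4.660403540942359
```

arm_command(
  deltas=[
    {"dx":0.004,"dy":0,"dz":-0.003,"wx":0,"wy":-0.18,"wz":0},
    {"dx":0.008,"dy":0,"dz":-0.006,"wx":0,"wy":-0.36,"wz":0},
    {"dx":0.014,"dy":0,"dz":-0.01,"wx":0,"wy":-0.54,"wz":0},
    {"dx":0.018,"dy":0,"dz":-0.013,"wx":0,"wy":-0.72,"wz":0},
    {"dx":0.02,"dy":0,"dz":-0.014,"wx":0,"wy":-0.88,"wz":0},
  ],
)

```text
clock: 20.65
tool_pos: [0.5937, -0.0799, 0.2787]
eef_rot: [-0.467, 0.532, -0.531, 0.466]
contact_force: [-0.3, -0.2, -0.0]
opening: 0.497
```

```bash
python3 - <<'E'
from h import *
show(); plan(g2w(.001,.098),.022,0)
E
```

```text
t 20.65 tip [ 0.5934 -0.0799  0.1127] g [0.0046 0.1088] yawz world -7.39 guide -0.63 F [-0.3 -0.2 -0. ] op 0.5 q [ 0.04  0.82  0.04  1.76 -0.05  0.57 -0.03]
dx,dy,dz [ 0.0109  0.0907 -0.0037] w [ 0.0024 -0.0139  0.0005] steps 1.8280979017590553 0.07409783086613382
```

arm_command(
  deltas=[
    {"dx":0,"dy":0.015,"dz":0,"wx":0,"wy":-0.014,"wz":0},
    {"dx":0,"dy":0.038,"dz":0,"wx":0,"wy":-0.014,"wz":0},
    {"dx":0,"dy":0.062,"dz":0,"wx":0,"wy":-0.014,"wz":0},
    {"dx":0.004,"dy":0.082,"dz":0,"wx":0,"wy":-0.014,"wz":0},
    {"dx":0.01,"dy":0.09,"dz":-0.001,"wx":0,"wy":-0.014,"wz":0},
  ],
)

```text
clock: 21.15
tool_pos: [0.5914, -0.0888, 0.1858]
eef_rot: [-0.469, 0.531, -0.529, 0.467]
contact_force: [0.7, -0.4, -0.3]
opening: 0.498
```

arm_command(
  deltas=[
    {"dx":0.004,"dy":0,"dz":0,"wx":0,"wy":0,"wz":0},
    {"dx":0.008,"dy":0,"dz":0,"wx":0,"wy":0,"wz":0},
    {"dx":0.012,"dy":0,"dz":-0.0005,"wx":0,"wy":0,"wz":0},
    {"dx":0.015,"dy":0,"dz":-0.001,"wx":0,"wy":0,"wz":0},
    {"dx":0.017,"dy":0,"dz":-0.001,"wx":0,"wy":0,"wz":0},
  ],
)

```text
clock: 21.65
tool_pos: [0.5895, -0.1063, 0.1894]
eef_rot: [0.468, -0.53, 0.53, -0.469]
contact_force: [0.5, 3.5, 2.8]
opening: 0.499
```

```bash
cat >> h.py <<'E'
def fg():
    s,R,tip=st(); f=s["contact_force"][:2]; print("F guide x,y",np.round([f@GX,f@GU],2),"c_y",round(w2g(tip)[1]-.069,4))
E
python3 - <<'E'
from h import *
show(); fg()
E
```

```text
t 21.65 tip [ 0.5897 -0.1063  0.0234] g [0.0041 0.0822] yawz world -7.06 guide -0.3 F [0.5 3.5 2.8] op 0.5 q [ 0.09  0.97  0.02  1.78 -0.04  0.4   0.01]
F guide x,y [0.11 3.57] c_y 0.0132
```

arm_command(
  deltas=[
    {"dx":0.001,"dy":0,"dz":0,"wx":0,"wy":-0.003,"wz":0},
    {"dx":0.002,"dy":0,"dz":-0.0005,"wx":0,"wy":-0.006,"wz":0},
    {"dx":0.003,"dy":0,"dz":-0.0005,"wx":0,"wy":-0.006,"wz":0},
    {"dx":0.004,"dy":0,"dz":-0.001,"wx":0,"wy":-0.006,"wz":0},
    {"dx":0.005,"dy":0,"dz":-0.001,"wx":0,"wy":-0.006,"wz":0},
  ],
)

```text
clock: 22.15
tool_pos: [0.5889, -0.1088, 0.1892]
eef_rot: [-0.469, 0.528, -0.528, 0.472]
contact_force: [2.5, 5.0, 2.9]
opening: 0.503
```

```bash
python3 - <<'E'
from h import *
show(); fg()
E
```

```text
t 22.15 tip [ 0.5894 -0.1084  0.0232] g [0.004  0.0801] yawz world -6.66 guide 0.1 F [2.5 5.  2.9] op 0.5 q [ 0.1   0.97  0.01  1.78 -0.03  0.39  0.02]
F guide x,y [1.91 5.26] c_y 0.0111
```

arm_command(
  deltas=[
    {"dx":0.0005,"dy":0,"dz":0,"wx":0,"wy":0,"wz":0},
    {"dx":0.001,"dy":0,"dz":0,"wx":0,"wy":0,"wz":0},
    {"dx":0.002,"dy":0,"dz":0,"wx":0,"wy":0,"wz":0},
    {"dx":0.0025,"dy":0,"dz":0,"wx":0,"wy":0,"wz":0},
    {"dx":0.003,"dy":0,"dz":0,"wx":0,"wy":0,"wz":0},
  ],
)

```text
clock: 22.65
tool_pos: [0.5884, -0.112, 0.1892]
eef_rot: [-0.469, 0.528, -0.528, 0.471]
contact_force: [1.6, 4.8, 2.5]
opening: 0.501
```

```bash
python3 - <<'E'
from h import *
show(); fg()
im=r.snapshot("scene"); cv2.imwrite("pics/s20.png",im[:,:,::-1]); crop("s20","s20c",150,190,100,80,8)
E
```

```text
t 22.65 tip [ 0.5889 -0.1116  0.0232] g [0.0039 0.0768] yawz world -6.64 guide 0.12 F [1.6 4.8 2.5] op 0.5 q [ 0.11  0.97  0.01  1.78 -0.03  0.39  0.02]
F guide x,y [1.05 4.94] c_y 0.0078
```

View pics/s20c.png

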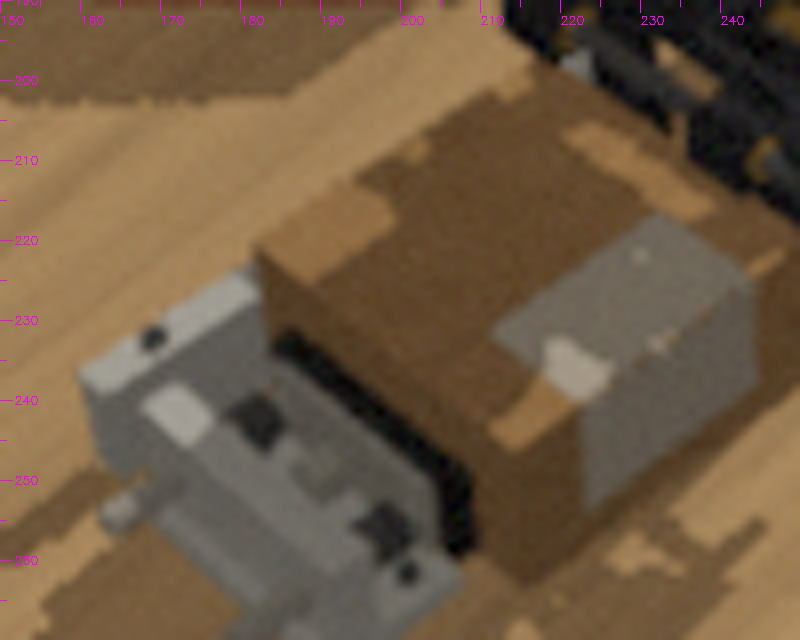

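arm_command(
  deltas=[
    {"dx":0.0005,"dy":0,"dz":0,"wx":0,"wy":0,"wz":0},
    {"dx":0.001,"dy":0,"dz":0,"wx":0,"wy":0,"wz":0},
    {"dx":0.002,"dy":0,"dz":0,"wx":0,"wy":0,"wz":0},
    {"dx":0.0025,"dy":0,"dz":0,"wx":0,"wy":0,"wz":0},
    {"dx":0.003,"dy":0,"dz":0,"wx":0,"wy":0,"wz":0},
  ],
)

```text
clock: 23.2
tool_pos: [0.5882, -0.1136, 0.1892]
eef_rot: [-0.469, 0.529, -0.527, 0.472]
contact_force: [1.8, 8.8, 4.2]
opening: 0.499
```

```bash
python3 - <<'E'
from h import *
show(); fg()
E
```

```text
t 23.2 tip [ 0.5886 -0.1129  0.0232] g [0.0038 0.0755] yawz world -6.6 guide 0.16 F [1.8 8.8 4.2] op 0.5 q [ 0.11  0.97  0.01  1.78 -0.03  0.4   0.03]
F guide x,y [0.8  8.96] c_y 0.0065
```

arm_command(
  deltas=[
    {"dx":0.0007,"dy":0,"dz":0,"wx":0,"wy":0,"wz":0},
    {"dx":0.0014,"dy":0,"dz":0,"wx":0,"wy":0,"wz":0},
    {"dx":0.0021,"dy":0,"dz":0,"wx":0,"wy":0,"wz":0},
    {"dx":0.0028,"dy":0,"dz":0,"wx":0,"wy":0,"wz":0},
    {"dx":0.0035,"dy":0,"dz":0,"wx":0,"wy":0,"wz":0},
  ],
)

```text
clock: 23.7
tool_pos: [0.588, -0.1155, 0.1892]
eef_rot: [-0.468, 0.529, -0.527, 0.473]
contact_force: [1.7, 10.5, 5.0]
opening: 0.5
```

```bash
python3 - <<'E'
from h import *
show(); fg()
E
```

```text
t 23.7 tip [ 0.5884 -0.1143  0.0232] g [0.0037 0.074 ] yawz world -6.56 guide 0.2 F [ 1.7 10.5  5. ] op 0.5 q [ 0.12  0.97  0.01  1.78 -0.03  0.4   0.03]
F guide x,y [ 0.48 10.64] c_y 0.005
```

arm_command(
  deltas=[
    {"dx":0.0005,"dy":0,"dz":0,"wx":0,"wy":0,"wz":0},
    {"dx":0.001,"dy":0,"dz":0,"wx":0,"wy":0,"wz":0},
    {"dx":0.0015,"dy":0,"dz":0,"wx":0,"wy":0,"wz":0},
    {"dx":0.002,"dy":0,"dz":0,"wx":0,"wy":0,"wz":0},
    {"dx":0.0025,"dy":0,"dz":0,"wx":0,"wy":0,"wz":0},
  ],
)

```text
clock: 24.2
tool_pos: [0.5878, -0.1167, 0.1892]
eef_rot: [-0.468, 0.529, -0.526, 0.473]
contact_force: [2.0, 13.9, 5.7]
opening: 0.497
```

```bash
python3 - <<'E'
from h import *
show(); fg()
im=r.snapshot("top"); cv2.imwrite("pics/t21.png",im[:,:,::-1]); crop("t21","t21c",240,150,80,60,10)
E
```

```text
t 24.2 tip [ 0.5882 -0.1152  0.0232] g [0.0037 0.0731] yawz world -6.52 guide 0.24 F [ 2.  13.9  5.7] op 0.5 q [ 0.12  0.97  0.    1.78 -0.03  0.4   0.03]
F guide x,y [ 0.33 14.07] c_y 0.0041
```

View pics/t21c.png

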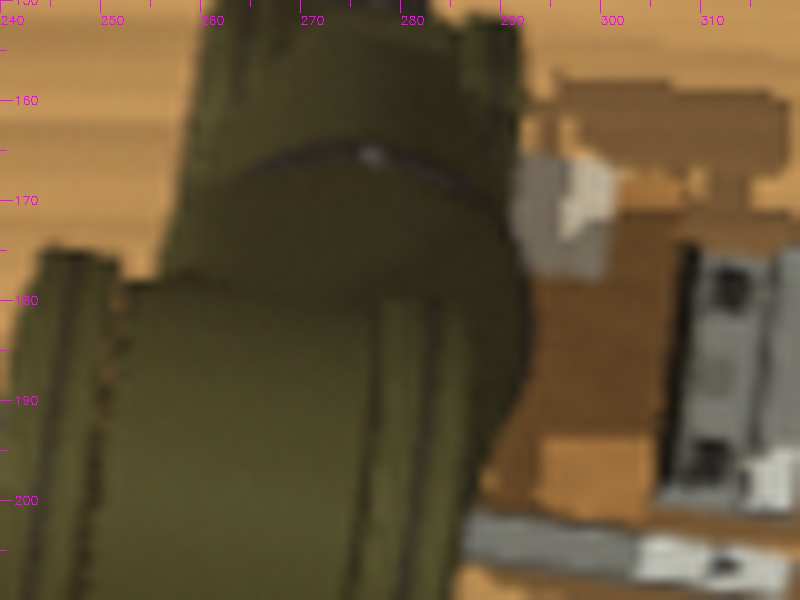

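arm_command(
  deltas=[
    {"dx":-0.003,"dy":0,"dz":0,"wx":0,"wy":0,"wz":0},
    {"dx":-0.006,"dy":0,"dz":0,"wx":0,"wy":0,"wz":0},
    {"dx":-0.01,"dy":0,"dz":0,"wx":0,"wy":0,"wz":0},
    {"dx":-0.018,"dy":0,"dz":0,"wx":0,"wy":0,"wz":0},
    {"dx":-0.03,"dy":0,"dz":0,"wx":0,"wy":0,"wz":0},
  ],
)

```text
clock: 24.75
tool_pos: [0.5893, -0.0941, 0.1884]
eef_rot: [0.47, -0.529, 0.529, -0.468]
contact_force: [0.1, -0.0, 0.1]
opening: 0.498
```

arm_command(
  deltas=[
    {"dx":-0.02,"dy":-0.02,"dz":0,"wx":0,"wy":0,"wz":0},
    {"dx":-0.05,"dy":-0.06,"dz":0,"wx":0,"wy":0,"wz":0},
    {"dx":-0.09,"dy":-0.09,"dz":0,"wx":0,"wy":0,"wz":0},
    {"dx":-0.13,"dy":-0.12,"dz":0,"wx":0,"wy":0,"wz":0},
    {"dx":-0.17,"dy":-0.14,"dz":0,"wx":0,"wy":0,"wz":0},
  ],
)

```text
clock: 25.25
tool_pos: [0.6099, 0.0777, 0.3308]
eef_rot: [0.469, -0.528, 0.529, -0.47]
contact_force: [1.0, -0.2, 0.9]
opening: 0.499
```

```bash
python3 - <<'E'
from h import *
show(); fg()
im=r.snapshot("top"); cv2.imwrite("pics/t22.png",im[:,:,::-1]); crop("t22","t22c",240,150,80,60,10)
overlay("t22","o22",np.array([.0,.006]),0,(240,150,80,60),10)
im=r.snapshot("scene"); cv2.imwrite("pics/s22.png",im[:,:,::-1]); crop("s22","s22c",150,180,100,80,8)
E
```

```text
t 25.25 tip [0.6102 0.0777 0.1648] g [0.0028 0.2673] yawz world -6.79 guide -0.03 F [ 1.  -0.2  0.9] op 0.5 q [-0.25  0.77  0.09  1.68 -0.1   0.7  -0.23]
F guide x,y [ 0.97 -0.06] c_y 0.1983
```

View pics/t22c.png

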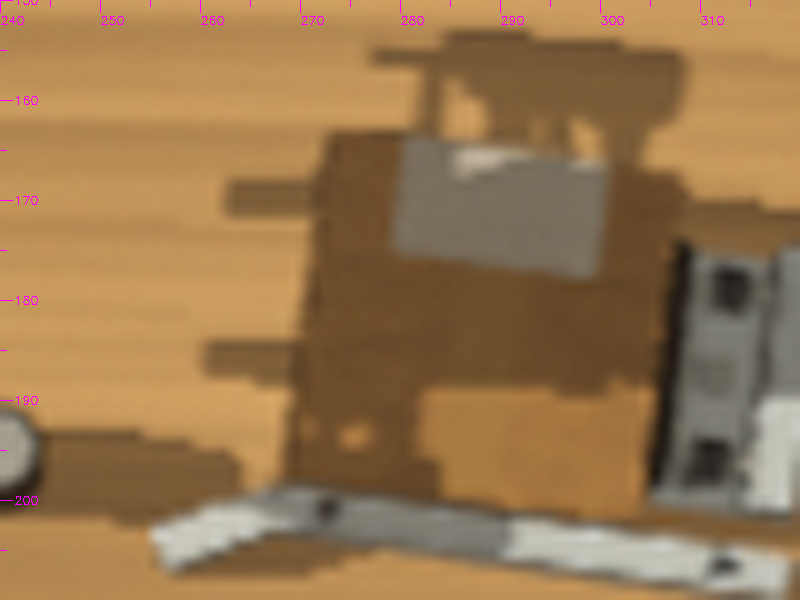

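View pics/o22.png

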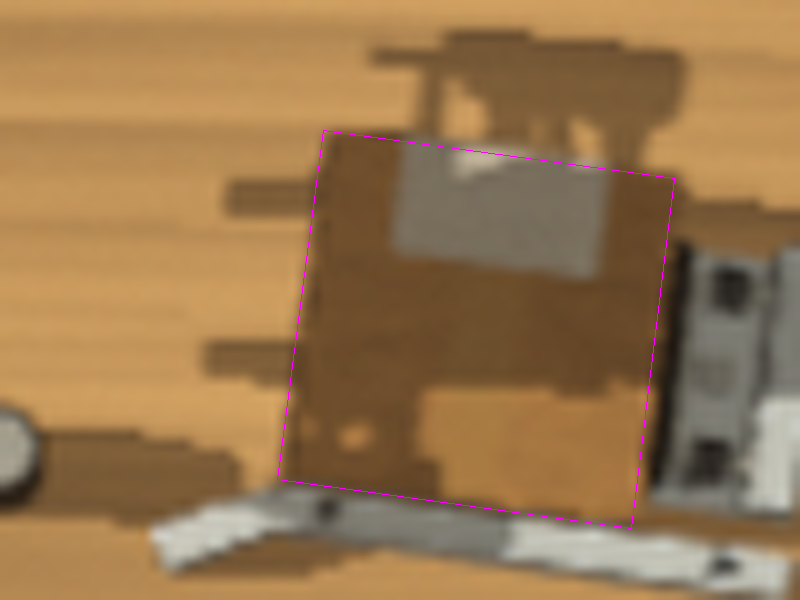

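View pics/s22c.png

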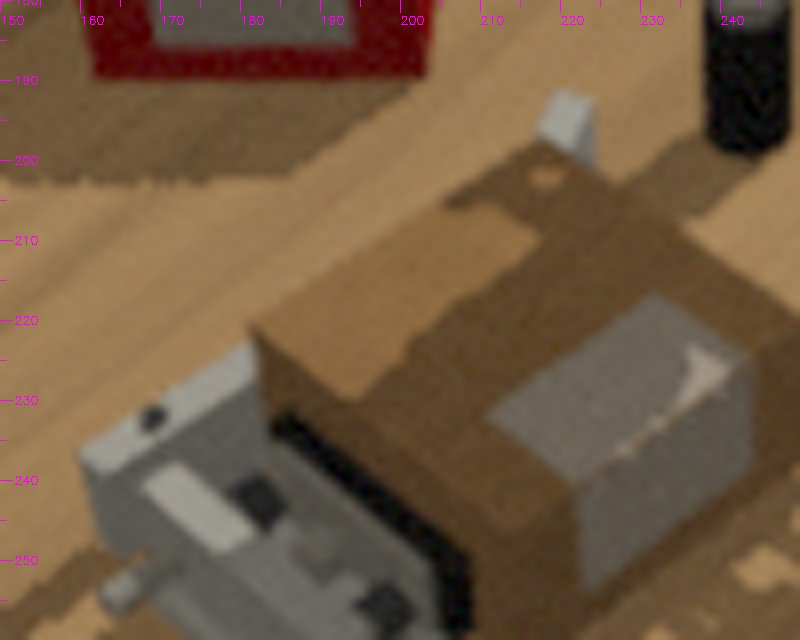

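View pics/t22.png

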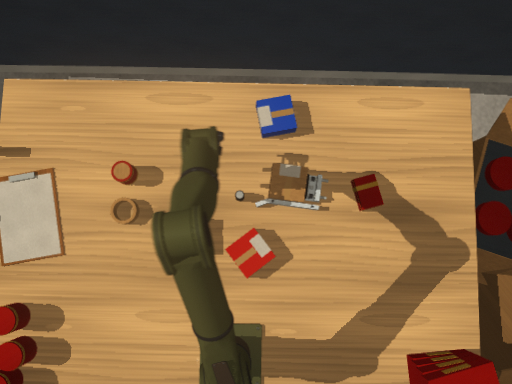

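```bash
python3 - <<'E'
from h import *
a=w2g(p2w("top",239.5+327/10,149.5+133/10,.065)); b=w2g(p2w("top",239.5+682/10,149.5+178/10,.065)); d=a-b
print("far edge",a,b,"angle deg",np.degrees(np.arctan2(-d[0],d[1])),np.linalg.norm(d))
print(r.finish_job())
E
```

```text
far edge [0.05936238 0.06480241] [ 0.060607   -0.05637395] angle deg 0.5884693959695064 0.12118275697501678
the job is handed in; nothing more can be done
None
```

The carton is resting against the buffer, flush with the guide wall, with its label facing away from the robot. I handed the job in at about 25 s.

**What I did:** I pushed the carton flat along −y until it met the post, which peaked at about 18 N on the tool. With the open fingers around its near-left corner, I swung it about 78° clockwise round the post. It had started 12° clockwise of square to the guide, so that completed the quarter turn. I then slid it past the post, pressed it against the wall from the label side (12 N, no further movement), and pushed it into the buffer.

**Buffer:** Sliding took about 5 N before contact. I stopped at 14 N on the tool, so I estimate about 9 N on the pad and 3 to 3.5 mm of give. I then backed off and lifted clear.

**Last checks:**
- **Flush with the wall:** The far edge of the carton measured 59.4 and 60.6 mm from the guide axis, against 60 mm when flush. That is a 0.6° angle, within pixel accuracy.
- **Against the pad:** In both camera views the carton is up against the pad, with the label away from the robot.
- **Other items:** I saw nothing displaced and made no contact with any of them. The arm hid the left red look-alike in the last top picture, so I could not confirm that one.

**What disagreed:** The fingertip position against the label side read about 4 mm farther out than the camera calibration predicted. I relied on force contact there instead. While pushing, the tool also read 3 to 6 N of upward force, with no sign that the carton was tipping.

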